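# Clamp the jacket manifold ports and gauge the bands

### The arm

A 7-joint arm with a two-finger parallel gripper is mounted at the origin on the work surface. World frame = base frame: x ahead of the robot, y to its left, z up, the work surface at z = 0. Lengths are in mm, angles in degrees, forces in N, time in s.
With the tool pointing down it reaches from about 400 to 875 mm from the base axis. Payload 6.5 kg.
Tool frame: the origin (TCP) lies midway between the tips of the shut fingers; the grasp point (between the pads) lies 19 mm behind it; z points along the fingers, y is the direction in which the jaws open and shut (so a half turn about z gives the same grasp; the last joint's range is limited). The gripper opens to 88 mm and grips with 3 to 60 N. Pads are 18 mm wide; open, the fingers measure 123 mm over their backs; the gripper's body (75 mm by 187 mm) begins 45 mm behind the grasp point.
Start: joints at [-71.402, 30.733, -0.252, 88.115, 0.149, 61.152, -4.079], TCP at [247.598, 600.987, 238.716] pointing down, gripper open.
Joint ranges: [-154.64, 154.64], [-21.42, 123.67], [-72.66, 72.17], [13.99, 137.28], [-74.86, 254.86], [10.95, 109.41], [-158.01, 158.01]. Speed limits (degrees/s): [136.94, 136.94, 180, 180, 180, 180, 180].

### API

Orientations are given as [roll, pitch, yaw] about the fixed x, y, z axes, in that order (R = Rz(yaw) Ry(pitch) Rx(roll)).
In Python, from cell import status, imaging, arm gives the robot as it stands. The module is installed in compiled form; this text tells all that it offers.
- The arm moves only by the tool play_rows, never from a script. Its argument "increments" is a list that holds one entry, the list of rows, each a list of 7 numbers: the shift along the tool's x, y, z normalised to -1 to 1, where 1 is 0.2 m, then the turn, a rotation vector about the tool's x, y, z normalised to -1 to 1, where 1 is pi/4 rad, then the closure, from -1 (fully open) to 1 (shut), so that 0 is half open. In form: [[[dx, dy, dz, rx, ry, rz, grip], ...]]. A call has 1 to 8 rows; each row is the pose to reach, as a shift and turn from the pose measured when the call began, along the tool's axes at that moment; what a row does not reach only later rows make up. A row lasts 1/12 s, in which the tool goes at most 41.7 mm and 7.16 degrees, less where a joint would pass 70% of its speed; a pose out of reach is approached as far as the arm can. A call with a number of a shift or a turn outside -1 to 1 is refused whole. A call with a gripper value outside its range is refused whole. The fingers move at their own pace and stop on an object; "grip_force" is the grip in N (left out, the last holds). Time passes only in rows, so rows that repeat a pose let the fingers close. It gives the time, the measured TCP pose, the force and the opening at its end, in the units of the state.
- status.sense(): the state, without advancing time (a new reading comes with each control period).
- imaging.camera(name): name is "side" or "top" or "wrist"; returns the picture (480x640x3 uint8, blue, green, red); there is no depth.
- imaging.camera_params(name): a dict with "camera_matrix" (3x3 intrinsics, pixels), "k1" (the pictures are not rectified: a ray, as slopes to the right and down, at radius r is drawn at 1 + k1 r^2 times it, then the intrinsics apply), "camera_from_world" (4x4, takes a point from world to camera coordinates). Camera axes: x right, y down, z forward; pixel columns grow to the right and rows downward; lengths in mm; the calibration is good to about 2 mm. A picture is of the moment at which its call begins: read the wrist's pose just before it. camera_params takes no time and is no camera call; for the wrist camera it gives the pose at the moment of the call.
- arm.sign_off(): hands the job in, once; it reports no verdict.
The state is a dict: "time": time; "qpos": joint angles; "joint_vel": joint speeds; "joint_efforts": joint torques, N m; "tool_pos": TCP position; "orientation": TCP orientation; "wrist_force": force on the tool from outside, world axes, zero at the start; "ft_torque": the same for the moment, N m; "width": finger opening in mm.
Only numpy, scipy, OpenCV 4.12 (cv2) and the standard library are available. Lean on these libraries where they do the work, as an engineer would, in place of code of your own. Each camera call takes 0.05 s, during which the arm holds its last target. There are 200 camera calls.

### The job

Slide every worm-drive clamp that stands on the bench over a barbed stub of the manifold, fully home towards the manifold block, one clamp to a stub, filling the stubs without a gap from the end where the height gauge is parked, and turn each clamp's screw key clockwise until its band is snug on the stub. When all are snug, go along the rail with the height gauge, beginning at the stub nearest its parking place: bring it over each clamp in turn and press its sprung foot down onto the band for a moment. Finally slide the gauge back to its parking end, with its foot up, and leave the bottle, jar and screwdriver alone.

Things in the scene. Friction and masses are not known exactly. Their poses are not given: they have to be found in the camera images.
- manifold: Fixed aluminium block (40x360x72) with 3 level barbed steel stubs towards the robot; behind it (x +100 mm) a gauge rail, 145 mm high with carriage. Origin on the bench below port2; x away from the robot along the stubs, y along the rail, z up. Block's front face at x +25 mm; stubs, 34 mm diameter, axis 34 mm up, run from it to x -45 mm, last 8 mm tapered to 26 mm.
- port1 (a point): Clamp seat 1: point on stub 1's axis, 25 mm in front of the block's face, 34 mm up, manifold y = -120 mm; the stub nearest the gauge's parking end.
- port2 (a point): Clamp seat 2: point on stub 2's axis, 25 mm in front of the block's face, 34 mm up, manifold y = 0 mm.
- port3 (a point): Clamp seat 3: point on stub 3's axis, 25 mm in front of the block's face, 34 mm up, manifold y = 120 mm.
- clamp_a: Loose steel clamp (450 g, may be absent) standing on a foot 44 mm (x) by y -44 to +52 mm, 8 thick, that slides on the bench and meets the block's face when home. Origin under the foot, below the band; x = band axis, z up. Carry by the grip lug: upright bar at y -29 mm, 8 thick (y), 18 wide (x), top at 92 mm; pinch across its 8 mm from above.
- band_a (a point): Centre of clamp a's band, 34 mm above the foot's underside. Band 16 mm wide (x); opening when open 44 mm high (z 12 to 56), free width 51 mm (clamp y -25 to +26): passes over a stub either way round, 5 mm to spare above and below. Screw housing at clamp y 26 to 48, 60 mm high.
- wing_a (a point): In the winged key of clamp a, on the upright screw axis (clamp x 0, y +37 mm), 88 mm up. The wing is 36 mm long (this point's x), 10 thick (its y), spans z 70 to 94 mm, and turns with the screw; pinch it across the 10 mm. Bear down 2 to 3 mm while turning, or a loose clamp may twist with it.
- key_a (a joint): Screw angle of clamp a, rad: grows clockwise seen from above; 0 = open, wing along clamp x. Both band halves close 2.4 mm per rad; on a stub they touch at about 2.1; turned to 2.35 or more, where the screw resists distinctly, it is snug, and springs back to rest at about 2.2 when let go (end stop 2.6). Below 2.1 it stays where left.
- clamp_b: Loose steel clamp (450 g, may be absent) standing on a foot 44 mm (x) by y -44 to +52 mm, 8 thick, that slides on the bench and meets the block's face when home. Origin under the foot, below the band; x = band axis, z up. Carry by the grip lug: upright bar at y -29 mm, 8 thick (y), 18 wide (x), top at 92 mm; pinch across its 8 mm from above.
- band_b (a point): Centre of clamp b's band, 34 mm above the foot's underside. Band 16 mm wide (x); opening when open 44 mm high (z 12 to 56), free width 51 mm (clamp y -25 to +26): passes over a stub either way round, 5 mm to spare above and below. Screw housing at clamp y 26 to 48, 60 mm high.
- wing_b (a point): In the winged key of clamp b, on the upright screw axis (clamp x 0, y +37 mm), 88 mm up. The wing is 36 mm long (this point's x), 10 thick (its y), spans z 70 to 94 mm, and turns with the screw; pinch it across the 10 mm. Bear down 2 to 3 mm while turning, or a loose clamp may twist with it.
- key_b (a joint): Screw angle of clamp b, rad: grows clockwise seen from above; 0 = open, wing along clamp x. Both band halves close 2.4 mm per rad; on a stub they touch at about 2.1; turned to 2.35 or more, where the screw resists distinctly, it is snug, and springs back to rest at about 2.2 when let go (end stop 2.6). Below 2.1 it stays where left.
- clamp_c: Loose steel clamp (450 g, may be absent) standing on a foot 44 mm (x) by y -44 to +52 mm, 8 thick, that slides on the bench and meets the block's face when home. Origin under the foot, below the band; x = band axis, z up. Carry by the grip lug: upright bar at y -29 mm, 8 thick (y), 18 wide (x), top at 92 mm; pinch across its 8 mm from above.
- band_c (a point): Centre of clamp c's band, 34 mm above the foot's underside. Band 16 mm wide (x); opening when open 44 mm high (z 12 to 56), free width 51 mm (clamp y -25 to +26): passes over a stub either way round, 5 mm to spare above and below. Screw housing at clamp y 26 to 48, 60 mm high.
- wing_c (a point): In the winged key of clamp c, on the upright screw axis (clamp x 0, y +37 mm), 88 mm up. The wing is 36 mm long (this point's x), 10 thick (its y), spans z 70 to 94 mm, and turns with the screw; pinch it across the 10 mm. Bear down 2 to 3 mm while turning, or a loose clamp may twist with it.
- key_c (a joint): Screw angle of clamp c, rad: grows clockwise seen from above; 0 = open, wing along clamp x. Both band halves close 2.4 mm per rad; on a stub they touch at about 2.1; turned to 2.35 or more, where the screw resists distinctly, it is snug, and springs back to rest at about 2.2 when let go (end stop 2.6). Below 2.1 it stays where left.
- carriage_body (a joint): Travel of the gauge carriage along the rail, m, towards manifold +y: 0 at the parking end, 0.15 over stub 1, 0.27 over stub 2, 0.39 over stub 3 (end stop 0.41). Stays where left; needs about 2 N.
- plunger_body (a joint): How far the sprung gauge foot is down, m: 0 fully up, about 0.054 on a snug band (0.049 on an open one), end stop 0.075. The spring (2.5 N at the top, 5.5 N on the band) lifts it when let go.
- gauge_knob (a point): Middle of the gauge's black round knob, 27 mm diameter, reaching 20 mm below and 15 mm above this point; 235 mm above the bench with the foot up; moves with the foot, above the line of the seats (manifold x = 0). Pinch it from above to slide the carriage and press the foot. The carriage's arm under it tops at 150 mm.
- gauge_foot (a point): Underside centre of the gauge's steel foot (20 mm disc), 127 mm straight below the knob point; 108 mm above the bench when up, clear of clamps and keys (94 mm).
- media_bottle: Clear bottle with blue cap, 70 mm diameter, 150 mm tall, a bystander; origin under its base.
- sample_jar: Small jar with blue cap, 56 mm diameter, 75 mm tall, a bystander; origin under its base.
- screwdriver: Screwdriver with red handle lying on the bench, a bystander; origin on its underside.

How it is judged:
By the outcome, as a careful person would: the job done as asked, in the order asked, and still so for the second after the job is handed in, with the robot touching nothing.
Of clamp_a, clamp_b, clamp_c only 2 to 3 are there at a start; the rules pass over those that are not, and their reading is None.
At some moment in a run one of clamp_a, clamp_b, clamp_c may be knocked a few centimetres aside while the robot is not near it.
Once in a run the grip may slacken for a moment while it holds something.
It also fails if it takes over 210 s, if anything falls off the work surface, if the arm or the gripper's body presses on something with over 40 N, if the wrist force passes 120 N, or if a joint passes its speed limit or range.

## Working session

There is one attempt and no reset: what is moved stays moved. The work goes in short steps, Python scripts to look and compute and a tool call to move; the robot and the scene stay as the last step left them, time stands still between calls to the robot, and variables do not carry over. Pictures are saved under pics/ and viewed, about 12 in all and at most 16, crops included, and the job is handed in when it is done.

Besides the shell and the picture viewer there is one more tool, called after "Call:" in YAML: its name, and indented under it one key for each argument. play_rows: Moves the arm, as the interface text tells. Scaled input: -1 to 1 covers 0.2 m each way for a shift and pi/4 rad each way for a turn. Its arguments: {"type":"object","properties":{"increments":{"type":"array"},"grip_force":{"type":"number"}},"required":["increments"]}

```bash
mkdir -p pics; cat > h.py <<'E'
from cell import status, imaging, arm
import numpy as np, cv2
from scipy.spatial.transform import Rotation as Ro
def pic(n,f,crop=None,s=1):
    im=imaging.camera(n); cv2.imwrite('pics/raw_'+f,im)
    if crop: x0,y0,x1,y1=crop; im=im[y0:y1,x0:x1]
    if s!=1: im=cv2.resize(im,None,fx=s,fy=s,interpolation=cv2.INTER_CUBIC)
    cv2.imwrite('pics/'+f,im)
def par(n):
    p=imaging.camera_params(n); return np.array(p['camera_matrix']),p['k1'],np.array(p['camera_from_world'])
def ray(n,u,v,z,P=None):
    K,k,T=P or par(n); d=np.linalg.solve(K,[u,v,1])[:2]; s=d.copy()
    for _ in range(20): s=d/(1+k*(s@s))
    R=T[:3,:3]; c=-R.T@T[:3,3]; w=R.T@np.array([s[0],s[1],1]); return c+w*(z-c[2])/w[2]
def proj(n,p,P=None):
    K,k,T=P or par(n); q=T[:3,:3]@np.array(p,float)+T[:3,3]; s=q[:2]/q[2]; s=s*(1+k*(s@s)); return (K@[s[0],s[1],1])[:2]
def st():
    s=status.sense(); print({k:np.round(s[k],2).tolist() for k in ('time','tool_pos','orientation','wrist_force','width','qpos')}); return s
def go(p,yaw,roll=180,pitch=0):
    "row numbers to reach TCP p with tool down and tool yaw"
    s=status.sense(); R=Ro.from_euler('xyz',s['orientation'],degrees=True)
    t=R.inv().apply(np.array(p)-s['tool_pos'])/200
    r=(R.inv()*Ro.from_euler('xyz',[roll,pitch,yaw],degrees=True)).as_rotvec()/(np.pi/4)
    print('row',np.round(t,3).tolist(),np.round(r,3).tolist())
E
python3 - <<'E'
from h import *
st(); pic('top','t0.png'); pic('side','s0.png')
for n in('top','side'):
    K,k,T=par(n); print(n,K.tolist(),k,(-T[:3,:3].T@T[:3,3]).round(),T[:3,:3].round(2).tolist())
E
```

```text
{'time': 0.0, 'tool_pos': [247.41, 600.42, 237.85], 'orientation': [-179.9, 0.01, 157.61], 'wrist_force': [-0.83, 0.08, 0.2], 'width': 88.07, 'qpos': [-71.4, 30.78, -0.25, 88.17, 0.15, 61.15, -4.08]}
top [[519.6863731784307, 0.0, 315.9318089788605], [0.0, 519.6863731784307, 234.63560815319735], [0.0, 0.0, 1.0]] -0.01927281400710648 [ 397.   37. 1269.] [[0.01, -1.0, -0.0], [-0.99, -0.01, -0.15], [0.15, 0.01, -0.99]]
side [[473.86629866390416, 0.0, 319.9297463103674], [0.0, 473.86629866390416, 238.9007710825575], [0.0, 0.0, 1.0]] -0.09938381047992668 [ 202. -525.  928.] [[0.84, -0.54, -0.0], [-0.41, -0.64, -0.65], [0.35, 0.55, -0.76]]
```

View pics/t0.png

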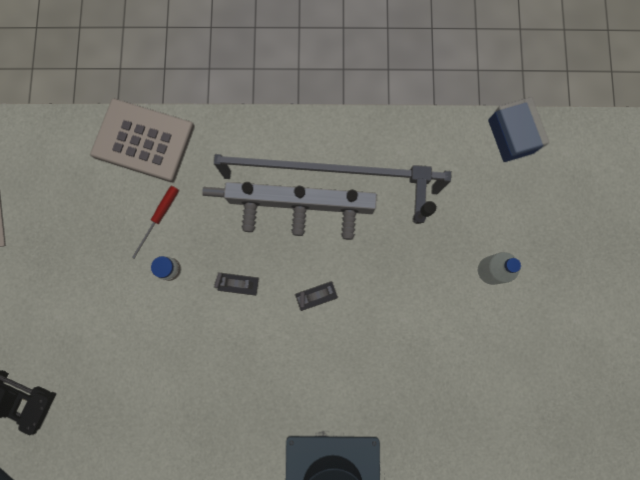

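View pics/s0.png

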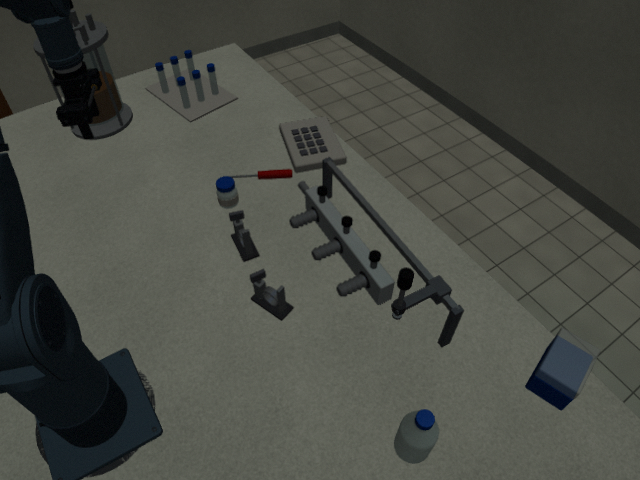

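```bash
python3 - <<'E'
import cv2,numpy as np
im=cv2.imread('pics/raw_t0.png')
c=cv2.resize(im[145:320,195:460],None,fx=3,fy=3,interpolation=cv2.INTER_CUBIC); cv2.imwrite('pics/t0c.png',cv2.convertScaleAbs(c,alpha=1.8))
im=cv2.imread('pics/raw_s0.png')
c=cv2.resize(im[200:330,220:400],None,fx=4,fy=4,interpolation=cv2.INTER_CUBIC); cv2.imwrite('pics/s0c.png',cv2.convertScaleAbs(c,alpha=1.8))
E
```

```text
(no output)
```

View pics/t0c.png

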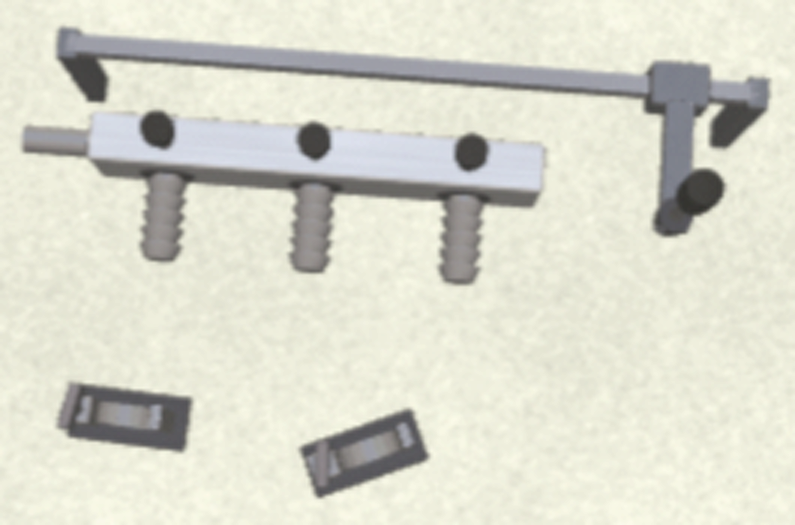

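View pics/s0c.png

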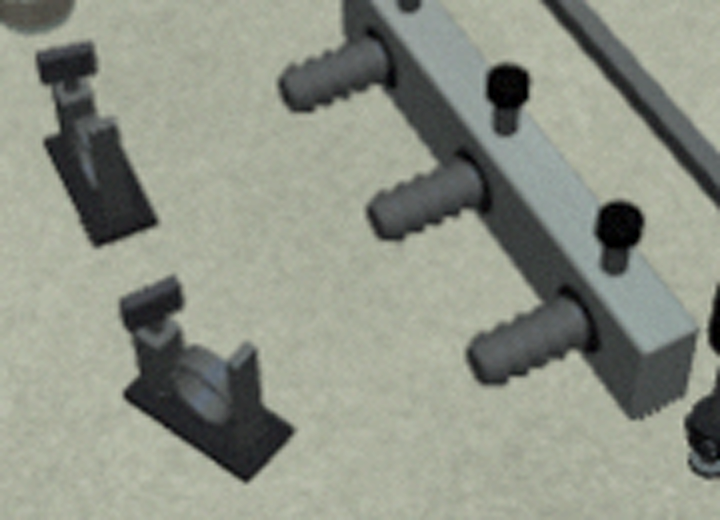

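```bash
cat > fit.py <<'E'
from h import *
from scipy.optimize import least_squares
def fit(obs,x0,P,free_z=False):
    "obs: (cam,u,v,(x,y,z) local)"
    def loc(q,l): c,s=np.cos(q[2]),np.sin(q[2]); return [q[0]+c*l[0]-s*l[1],q[1]+s*l[0]+c*l[1],l[2]]
    f=lambda q:np.concatenate([proj(n,loc(q,l),P[n])-[u,v] for n,u,v,l in obs])
    r=least_squares(f,x0,loss='soft_l1',x_scale=[10,10,.1]); return r.x,f(r.x).reshape(-1,2)
E
python3 - <<'E'
from fit import *
P={n:par(n) for n in('top','side')}
t=lambda u,v,l:('top',195+u/3,145+v/3,l); s=lambda u,v,l:('side',220+u/4,200+v/4,l)
man=[t(95,113,(65,180,72)),t(545,145,(65,-180,72)),t(541,190,(25,-180,72)),t(90,160,(25,180,72)),
 t(162,260,(-45,120,30)),t(310,271,(-45,0,30)),t(460,282,(-45,-120,30)),s(632,358,(25,-180,72)),s(695,330,(65,-180,72)),s(632,416,(25,-180,0)),
 s(303,92,(-45,120,34)),s(390,217,(-45,0,34)),s(490,362,(-45,-120,34))]
A=[t(190,397,(22,-44,8)),t(184,450,(-22,-44,8)),t(72,436,(-22,52,8)),s(95,245,(-22,-44,4)),s(158,225,(22,-44,8)),s(45,140,(-22,52,8)),t(72,405,(0,37,94)),s(66,50,(0,37,94)),s(103,125,(0,-29,92))]
B=[t(410,410,(22,-44,8)),t(427,460,(-22,-44,8)),t(318,497,(-22,52,8)),t(300,447,(22,52,8)),s(248,480,(-22,-44,4)),s(294,432,(22,-44,8)),s(123,395,(-22,52,8)),s(150,292,(0,37,94)),s(245,350,(0,-29,92)),t(321,465,(0,37,94))]
for nm,o,x in(('man',man,[600,0,0]),('A',A,[450,100,0]),('B',B,[450,0,.3])):
    q,r=fit(o,x,P); print(nm,q[:2].round(1),np.degrees(q[2]).round(2)); print(r.round(1).tolist())
    if nm=='man':
        c,s_=np.cos(q[2]),np.sin(q[2])
        for y in(-120,0,120,-270): print(y,q[0]-s_*y,q[1]+c*y)
        kb=[q[0]+s_*270,q[1]-c*270,235]; print('knob px',(proj('top',kb)-[195,145])*3)
E
```

```text
man [622.8  83.5] -3.89
[[-0.9, -1.6], [1.1, -0.9], [1.4, 0.7], [-0.9, -0.8], [-0.1, -0.2], [0.1, -0.1], [-0.2, 0.0], [2.5, -1.1], [1.7, -1.4], [-0.5, 2.2], [-4.6, 0.5], [-4.1, 1.2], [-3.9, 0.8]]
-120 614.6807359118761 -36.189953726184115
0 622.8227253669739 83.53351100697951
120 630.9647148220718 203.25697574014313
-270 604.5032490930038 -185.84428464263868
knob px [702.65866318 191.41785319]
A [461.2 225.4] -6.99
[[1.7, -0.2], [1.1, 0.2], [-0.8, -0.4], [-0.3, 0.5], [0.3, -1.5], [-0.6, -0.4], [-0.0, -0.4], [-0.4, 0.1], [-0.3, -0.1]]
B [435.4  37.3] 20.01
[[0.8, -1.2], [1.3, -0.6], [0.0, 0.5], [0.0, -0.2], [-0.6, 0.2], [0.2, -1.9], [-1.0, -1.1], [-0.5, -0.4], [-1.2, 0.6], [0.8, -0.4]]
```

```bash
cat >> h.py <<'E'
def plan(*ws):
    "rows for a chain of calls: each w=(x,y,z,yaw), tool down; begins at the measured pose"
    s=status.sense(); p=np.array(s['tool_pos']); R=Ro.from_euler('xyz',s['orientation'],degrees=True)
    for w in ws:
        R2=Ro.from_euler('xyz',[180,0,w[3]],degrees=True)
        print(np.round(R.inv().apply(np.array(w[:3])-p)/200,3).tolist(),np.round((R.inv()*R2).as_rotvec()/(np.pi/4),3).tolist())
        p=np.array(w[:3],float); R=R2
E
python3 - <<'E'
from h import *
plan((350,430,230,170),(410,240,230,185),(440,80,230,200),(445.3,10,200,200))
E
```

```text
[-0.799, -0.593, 0.041] [-0.002, -0.0, -0.275]
[-0.46, -0.883, -0.0] [0.0, 0.0, -0.333]
[-0.08, -0.81, -0.0] [0.0, 0.0, -0.333]
[0.095, -0.338, 0.15] [0.0, 0.0, 0.0]
```

Call:
play_rows:
  increments:
    - [[-0.4, -0.3, 0.02, 0, 0, -0.14, -1], [-0.8, -0.593, 0.04, 0, 0, -0.275, 0.1], [-0.8, -0.593, 0.04, 0, 0, -0.275, 0.1], [-0.8, -0.593, 0.04, 0, 0, -0.275, 0.1], [-0.8, -0.593, 0.04, 0, 0, -0.275, 0.1], [-0.8, -0.593, 0.04, 0, 0, -0.275, 0.1]]

```text
time: 0.6
tool_pos: [355.2, 422.2, 229.5]
orientation: [-179.6, 0.1, 169.4]
wrist_force: [1.2, 0.1, -0.3]
width: 57.2
```

Call:
play_rows:
  increments:
    - [[-0.46, -0.883, 0, 0, 0, -0.333, 0.1], [-0.46, -0.883, 0, 0, 0, -0.333, 0.1], [-0.46, -0.883, 0, 0, 0, -0.333, 0.1], [-0.46, -0.883, 0, 0, 0, -0.333, 0.1], [-0.46, -0.883, 0, 0, 0, -0.333, 0.1], [-0.46, -0.883, 0, 0, 0, -0.333, 0.1]]

```text
time: 1.1
tool_pos: [415.4, 223.3, 230.6]
orientation: [-179.4, 0.0, -176.2]
wrist_force: [0.5, 0.3, 0.5]
width: 39.9
```

Call:
play_rows:
  increments:
    - [[-0.08, -0.81, 0, 0, 0, -0.333, 0.1], [-0.08, -0.81, 0, 0, 0, -0.333, 0.1], [-0.08, -0.81, 0, 0, 0, -0.333, 0.1], [-0.08, -0.81, 0, 0, 0, -0.333, 0.1], [-0.08, -0.81, 0, 0, 0, -0.333, 0.1], [-0.08, -0.81, 0, 0, 0, -0.333, 0.1]]

```text
time: 1.6
tool_pos: [442.5, 58.7, 232.4]
orientation: [-179.3, -0.2, -161.6]
wrist_force: [1.0, 0.7, -0.8]
width: 39.6
```

```bash
python3 - <<'E'
from h import *
st(); pic('wrist','w1.png')
P=par('wrist'); np.save('w1P.npy',np.array([P[0].tolist(),0,0],dtype=object),allow_pickle=True)
for l in [(445.3,10,92),(435.4-37*np.sin(np.radians(20)),37.3+37*np.cos(np.radians(20)),94)]: print(proj('wrist',l,P))
plan((445.3,10,200,200))
E
```

```text
{'time': 1.6, 'tool_pos': [442.47, 58.72, 232.37], 'orientation': [-179.32, -0.17, -161.63], 'wrist_force': [0.98, 0.69, -0.75], 'width': 39.62, 'qpos': [-18.23, 11.24, 4.94, 118.21, -0.34, 50.7, 95.2]}
[270.31800288 214.26868572]
[345.11789929 213.07277616]
[0.067, -0.247, 0.165] [-0.014, -0.003, -0.032]
```

View pics/w1.png

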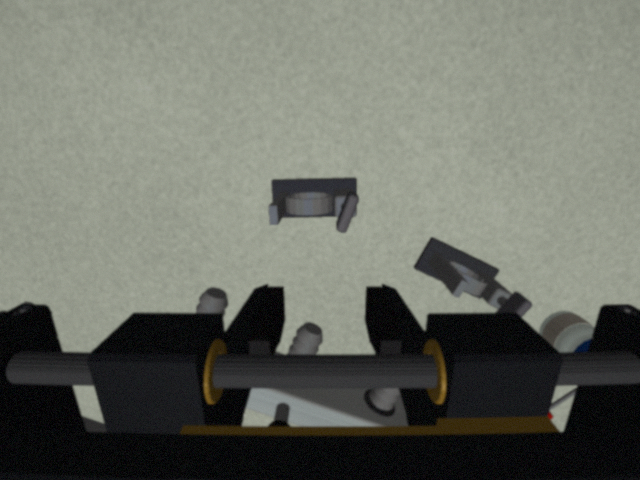

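```bash
python3 - <<'E'
from h import *
print(ray('wrist',274,209,92),ray('wrist',350,198,94),ray('wrist',344,230,94),ray('wrist',272.5,180,8),ray('wrist',357,178,8))
print(par('wrist')[2][:3].round(2).tolist())
plan((445.5,9,190,200),(446,9,72,200))
import cv2
im=cv2.imread('pics/raw_w1.png')[165:330,230:560]; cv2.imwrite('pics/w1c.png',cv2.convertScaleAbs(cv2.resize(im,None,fx=2.4,fy=2.4,interpolation=cv2.INTER_CUBIC),alpha=1.8))
E
```

```text
[439.69467719  11.79193616  92.        ] [408.88027422  71.61205132  94.        ] [437.5243277   76.27064641  94.        ] [429.57931175  -6.60614796   8.        ] [397.63073177  81.51624714   8.        ]
[[-0.32, 0.95, -0.01, 85.04], [0.9, 0.31, 0.3, -457.23], [0.28, 0.08, -0.95, 252.64]]
[0.067, -0.252, 0.215] [-0.014, -0.003, -0.032]
[-0.002, -0.001, 0.59] [0.0, 0.0, 0.0]
```

View pics/w1c.png

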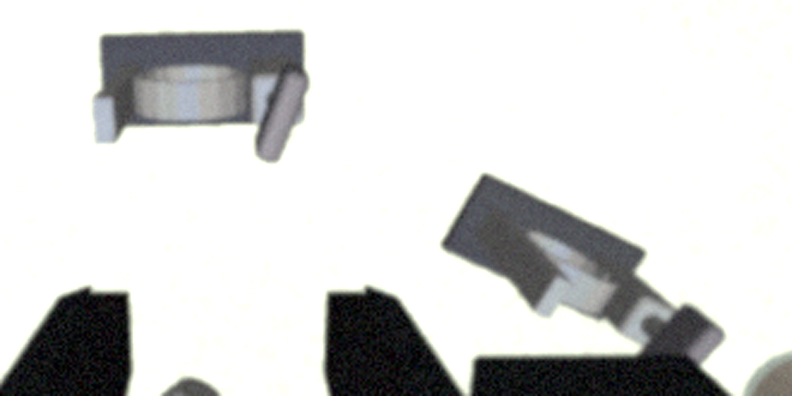

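Call:
play_rows:
  increments:
    - [[0.067, -0.245, 0.2, -0.014, 0, -0.032, 0.1], [0.067, -0.245, 0.215, -0.014, 0, -0.032, 0.1], [0.067, -0.245, 0.215, -0.014, 0, -0.032, 0.1], [0.067, -0.245, 0.5, -0.014, 0, -0.032, 0.1], [0.067, -0.245, 0.805, -0.014, 0, -0.032, 0.1], [0.067, -0.245, 0.805, -0.014, 0, -0.032, 0.1], [0.067, -0.245, 0.805, -0.014, 0, -0.032, 0.1]]

```text
time: 2.23
tool_pos: [441.0, 11.1, 66.9]
orientation: [179.8, -0.7, -159.8]
wrist_force: [-1.9, 0.5, 0.5]
width: 39.6
```

```bash
python3 - <<'E'
from h import *
st(); pic('wrist','w2.png')
E
```

```text
{'time': 2.23, 'tool_pos': [441.05, 11.12, 66.9], 'orientation': [179.78, -0.73, -159.85], 'wrist_force': [-1.89, 0.47, 0.52], 'width': 39.57, 'qpos': [-10.98, 28.5, 4.5, 124.69, -4.73, 27.72, 107.34]}
```

View pics/w2.png

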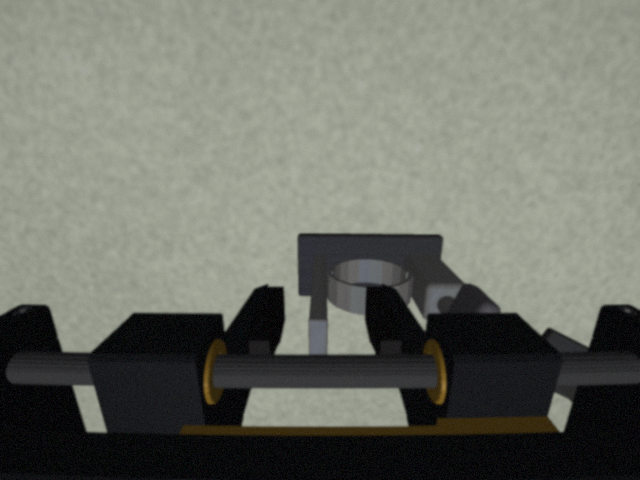

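Call:
play_rows:
  increments:
    - [[0, 0, 0, 0, 0, 0, 1], [0, 0, 0, 0, 0, 0, 1], [0, 0, 0, 0, 0, 0, 1], [0, 0, 0, 0, 0, 0, 1], [0, 0, 0, 0, 0, 0, 1], [0, 0, 0, 0, 0, 0, 1]]
  grip_force: 40

```text
time: 2.78
tool_pos: [444.6, 10.3, 71.3]
orientation: [179.9, -0.3, -159.9]
wrist_force: [-0.8, -2.1, 8.4]
width: 7.3
```

```bash
python3 - <<'E'
from h import *
s=st(); p=s['tool_pos']
plan((p[0],p[1],p[2]+5,200),(500,-40,p[2]+5,186),(537.9,-60,p[2]+5,176.1),(537.9,-60,p[2],176.1))
E
```

```text
{'time': 2.78, 'tool_pos': [444.62, 10.3, 71.28], 'orientation': [179.92, -0.33, -159.93], 'wrist_force': [-0.82, -2.08, 8.36], 'width': 7.34, 'qpos': [-11.0, 28.03, 4.68, 124.48, -4.69, 27.98, 107.35]}
[0.0, 0.0, -0.025] [0.002, -0.007, 0.001]
[-0.174, -0.331, -0.0] [0.0, -0.0, 0.311]
[-0.178, -0.119, -0.0] [0.0, -0.0, 0.22]
[0.0, -0.0, 0.025] [0.0, 0.0, 0.0]
```

Call:
play_rows:
  increments:
    - [[0, 0, -0.03, 0, 0, 0, 1], [0, 0, -0.03, 0, 0, 0, 1], [0, 0, -0.03, 0, 0, 0, 1], [-0.06, -0.11, -0.03, 0, 0, 0.1, 1], [-0.12, -0.22, -0.03, 0, 0, 0.2, 1], [-0.174, -0.331, -0.03, 0, 0, 0.311, 1], [-0.174, -0.331, -0.03, 0, 0, 0.311, 1], [-0.174, -0.331, -0.03, 0, 0, 0.311, 1]]

```text
time: 3.45
tool_pos: [500.3, -41.1, 76.6]
orientation: [-180.0, -0.4, -174.0]
wrist_force: [-1.3, 1.3, -5.9]
width: 7.6
```

```bash
python3 - <<'E'
from h import *
s=st(); p=s['tool_pos']
plan((537.9,-60,p[2],176.1))
E
```

```text
{'time': 3.45, 'tool_pos': [500.27, -41.05, 76.59], 'orientation': [-179.96, -0.37, -174.03], 'wrist_force': [-1.26, 1.27, -5.87], 'width': 7.64, 'qpos': [-7.36, 31.42, 8.64, 116.55, -8.13, 32.94, 102.86]}
[-0.177, -0.114, -0.001] [-0.002, -0.008, 0.219]
```

Call:
play_rows:
  increments:
    - [[-0.09, -0.06, 0, 0, 0, 0.11, 1], [-0.177, -0.114, 0, 0, 0, 0.219, 1], [-0.177, -0.114, 0, 0, -0.008, 0.219, 1], [-0.177, -0.114, 0, 0, -0.008, 0.219, 1], [-0.177, -0.114, 0, 0, -0.008, 0.219, 1], [-0.177, -0.114, 0, 0, -0.008, 0.219, 1]]

```text
time: 3.95
tool_pos: [536.2, -59.0, 75.8]
orientation: [-180.0, -0.1, 176.2]
wrist_force: [0.0, -0.1, -5.8]
width: 8.1
```

```bash
python3 - <<'E'
from h import *
s=st(); p=s['tool_pos']
plan((537.9,-60,71,176.1)); pic('top','t1.png',(260,160,480,310),3.6); pic('side','s1.png')
im=cv2.imread('pics/t1.png'); cv2.imwrite('pics/t1.png',cv2.convertScaleAbs(im,alpha=1.8))
E
```

```text
{'time': 3.95, 'tool_pos': [536.18, -59.05, 75.85], 'orientation': [-179.96, -0.15, 176.23], 'wrist_force': [0.02, -0.11, -5.8], 'width': 8.13, 'qpos': [-7.12, 34.23, 11.17, 111.42, -10.76, 35.49, 97.19]}
[-0.009, -0.004, 0.024] [-0.001, -0.003, 0.003]
```

View pics/t1.png

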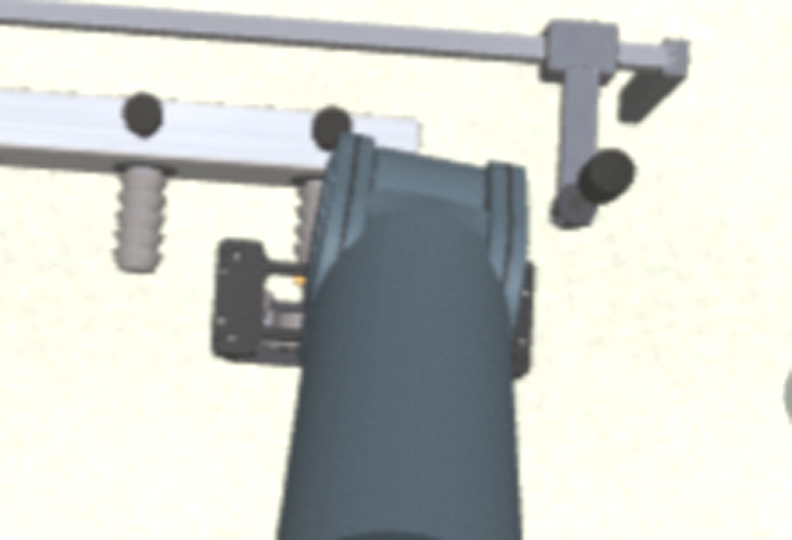

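Call:
play_rows:
  increments:
    - [[-0.009, -0.004, 0.012, 0, 0, 0, 1], [-0.009, -0.004, 0.024, 0, 0, 0.003, 1], [-0.009, -0.004, 0.024, 0, 0, 0.003, 1], [-0.04, -0.004, 0.024, 0, 0, 0.003, 1], [-0.08, -0.004, 0.024, 0, 0, 0.003, 1], [-0.12, -0.004, 0.024, 0, 0, 0.003, 1], [-0.12, -0.004, 0.024, 0, 0, 0.003, 1], [-0.12, -0.004, 0.024, 0, 0, 0.003, 1]]

```text
time: 4.72
tool_pos: [561.3, -62.0, 72.7]
orientation: [-180.0, -0.1, 176.1]
wrist_force: [-5.1, -0.4, 12.1]
width: 7.4
```

```bash
python3 - <<'E'
from h import *
s=st(); p=s['tool_pos']
plan((615.7,-65.3,71,176.1)); pic('side','s2.png',(280,230,440,350),5)
im=cv2.imread('pics/s2.png'); cv2.imwrite('pics/s2.png',cv2.convertScaleAbs(im,alpha=1.8))
E
```

```text
{'time': 4.72, 'tool_pos': [561.28, -62.03, 72.75], 'orientation': [-179.96, -0.06, 176.05], 'wrist_force': [-5.13, -0.42, 12.07], 'width': 7.45, 'qpos': [-6.72, 36.31, 11.21, 107.78, -10.97, 37.01, 97.21]}
[-0.273, 0.002, 0.008] [-0.001, -0.001, -0.001]
```

View pics/s2.png

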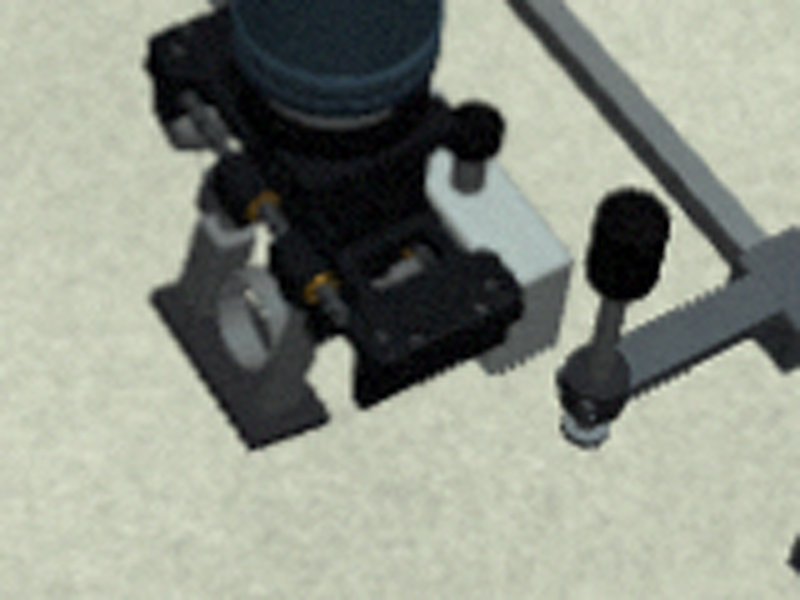

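Call:
play_rows:
  increments:
    - [[-0.04, 0.001, -0.002, 0, 0, 0, 1], [-0.08, 0.001, -0.002, 0, 0, 0, 1], [-0.12, 0.001, -0.002, 0, 0, 0, 1], [-0.16, 0.001, -0.002, 0, 0, 0, 1], [-0.19, 0.001, -0.002, 0, 0, 0, 1], [-0.19, 0.001, -0.002, 0, 0, 0, 1]]

```text
time: 5.27
tool_pos: [597.9, -64.2, 72.6]
orientation: [-180.0, -0.3, 176.1]
wrist_force: [-7.8, 1.4, 4.7]
width: 7.7
```

```bash
python3 - <<'E'
from h import *
s=st(); p=s['tool_pos']
plan((615.7,-65.3,p[2],176.1))
E
```

```text
{'time': 5.27, 'tool_pos': [597.94, -64.24, 72.62], 'orientation': [-179.98, -0.35, 176.07], 'wrist_force': [-7.78, 1.37, 4.69], 'width': 7.75, 'qpos': [-6.38, 39.15, 11.35, 101.89, -11.04, 40.39, 97.05]}
[-0.089, 0.001, -0.001] [-0.0, -0.008, -0.001]
```

Call:
play_rows:
  increments:
    - [[-0.03, 0.001, -0.002, 0, 0, 0, 1], [-0.06, 0.001, -0.002, 0, 0, 0, 1], [-0.085, 0.001, -0.002, 0, 0, 0, 1], [-0.1, 0.001, -0.002, 0, 0, 0, 1], [-0.11, 0.001, -0.002, 0, 0, 0, 1], [-0.11, 0.001, -0.002, 0, 0, 0, 1]]

```text
time: 5.77
tool_pos: [608.6, -65.0, 70.8]
orientation: [180.0, -1.8, 176.0]
wrist_force: [-31.3, 2.4, 21.1]
width: 7.5
```

Call:
play_rows:
  increments:
    - [[0, 0, 0, 0, 0, 0, 1], [-0.01, 0, 0, 0, 0, 0, 1], [-0.01, 0, 0, 0, 0, 0, 1], [-0.01, 0, 0, 0, 0, 0, 1]]

```text
time: 6.1
tool_pos: [607.2, -64.9, 71.0]
orientation: [179.9, -2.3, 176.0]
wrist_force: [-15.8, 1.6, 15.8]
width: 7.5
```

```bash
python3 - <<'E'
from h import *
s=st(); pic('side','s3.png',(300,230,420,320),6.5)
im=cv2.imread('pics/s3.png'); cv2.imwrite('pics/s3.png',cv2.convertScaleAbs(im,alpha=2.2))
E
```

```text
{'time': 6.1, 'tool_pos': [607.21, -64.93, 71.04], 'orientation': [179.92, -2.3, 176.04], 'wrist_force': [-15.76, 1.64, 15.81], 'width': 7.46, 'qpos': [-6.13, 40.87, 11.46, 98.68, -11.01, 43.87, 96.92]}
```

View pics/s3.png

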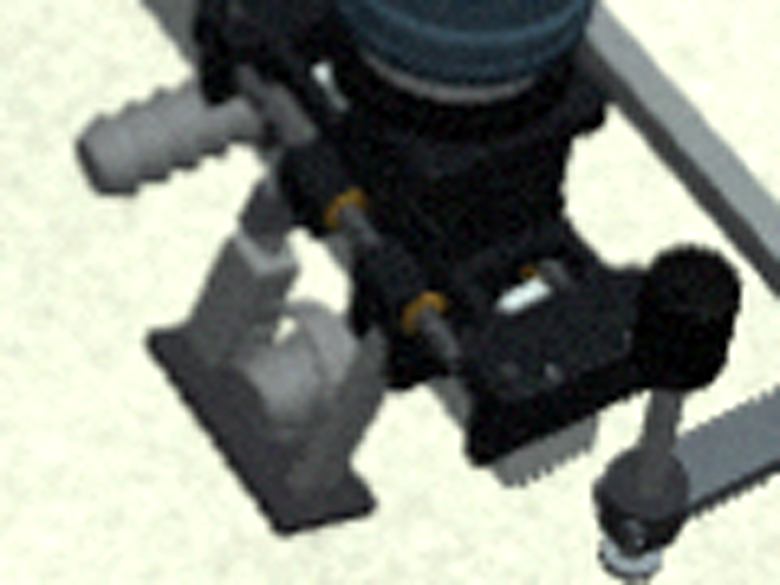

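```bash
python3 - <<'E'
from fit import *
P={n:par(n) for n in('top','side')}
th=np.radians(-3.89);c,s=np.cos(th),np.sin(th)
W=lambda x,y,z:[622.8+c*x-s*y,83.5+s*x+c*y,z]
# knobs
for y,tp,sp in((-120,(471,150),(618,218)),(0,(314,138),(508,84))):
    f=lambda q:np.concatenate([proj('top',q,P['top'])-[195+tp[0]/3,145+tp[1]/3],proj('side',q,P['side'])-[220+sp[0]/4,200+sp[1]/4]])
    r=least_squares(f,W(45,y,110)); q=r.x; d=q-[622.8,83.5,0]; print('knob mid z',q.round(1),'man xy',(c*d[0]+s*d[1]).round(1),(-s*d[0]+c*d[1]).round(1),r.fun.round(1))
for nm,u,v,z in(('foot -x-y',342.8,311.8,2),('+x-y',357.8,307.2,6),('-x+y',323.1,282.3,8)):
    q=ray('side',u,v,z,P['side']); d=q-[622.8,83.5,0]; print(nm,q.round(1),'man',(c*d[0]+s*d[1]).round(1),(-s*d[0]+c*d[1]).round(1))
E
```

```text
knob mid z [660.1 -37.5 111. ] man xy 45.4 -118.2 [ 0.1 -0.1 -0.1  0. ]
knob mid z [669.5  81.9 106.6] man xy 46.7 1.6 [ 0.1 -0.2 -0.2  0. ]
foot -x-y [559.1 -67.4   2. ] man -53.4 -154.9
+x-y [593.3 -78.    6. ] man -18.4 -163.1
-x+y [564.2  22.7   8. ] man -54.4 -64.7
```

```bash
python3 - <<'E'
from fit import *
P=par('side')
th=np.radians(-3.89);c,s=np.cos(th),np.sin(th)
W=lambda x,y,z:[622.8+c*x-s*y,83.5+s*x+c*y,z]
cr=lambda p:((proj('side',p,P)-[300,230])*6.5).round().tolist()
for x0 in(-30,-20,-5,3):
    print(x0,[cr(W(x0+a,-120+b,z)) for a,b,z in((-22,-44,0),(22,-44,0),(-22,52,8),(0,48,60))])
print('tips',cr(W(-45,-120,34)),cr(W(-45,0,34)),'block corner',cr(W(25,-180,0)),cr(W(65,-180,0)),'rail knob',cr(W(0,-270,235)),'foot',cr(W(0,-270,108)))
E
```

```text
-30 [[295.0, 553.0], [401.0, 501.0], [160.0, 344.0], [221.0, 242.0]]
-20 [[319.0, 541.0], [425.0, 489.0], [184.0, 333.0], [245.0, 231.0]]
-5 [[355.0, 523.0], [460.0, 472.0], [219.0, 317.0], [282.0, 215.0]]
3 [[375.0, 513.0], [479.0, 462.0], [238.0, 308.0], [301.0, 206.0]]
tips [251.0, 399.0] [87.0, 165.0] block corner [504.0, 495.0] [596.0, 449.0] rail knob [685.0, 312.0] foot [628.0, 554.0]
```

Call:
play_rows:
  increments:
    - [[0.03, 0, -0.005, 0, 0.05, 0, 1], [0.06, 0, -0.005, 0, 0.05, 0, 1], [0.09, 0, -0.005, 0, 0.05, 0, 1], [0.12, 0, -0.005, 0, 0.05, 0, 1], [0.12, 0, -0.005, 0, 0.05, 0, 1], [0.12, 0, -0.005, 0, 0.05, 0, 1]]

```text
time: 6.65
tool_pos: [582.3, -63.2, 72.7]
orientation: [179.9, -4.6, 176.1]
wrist_force: [-1.1, -0.3, -3.9]
width: 7.8
```

Call:
play_rows:
  increments:
    - [[0, 0, 0, 0, 0, 0, 0.1], [0, 0, 0, 0, 0, 0, 0.1], [0, 0, 0, 0, 0, 0, 0.1], [0, 0, 0, 0, 0, 0, 0.1], [0, 0, -0.3, 0, 0, 0, 0.1], [0, 0, -0.6, 0, 0, 0, 0.1], [0, 0, -0.6, 0, 0, 0, 0.1], [0, 0, -0.6, 0, 0, 0, 0.1]]

```text
time: 7.32
tool_pos: [597.1, -64.9, 200.0]
orientation: [179.9, -3.9, 176.0]
wrist_force: [1.4, -0.5, 0.4]
width: 39.8
```

```bash
python3 - <<'E'
from h import *
st(); pic('wrist','w3.png'); P=par('wrist'); K,k,T=P
import pickle; pickle.dump(P,open('w3.pkl','wb'))
im=cv2.imread('pics/w3.png'); cv2.imwrite('pics/w3.png',cv2.convertScaleAbs(im,alpha=1.8))
E
```

```text
{'time': 7.32, 'tool_pos': [597.06, -64.92, 200.05], 'orientation': [179.9, -3.87, 176.03], 'wrist_force': [1.42, -0.49, 0.37], 'width': 39.82, 'qpos': [-7.92, 30.94, 13.98, 95.2, -8.44, 58.8, 95.04]}
```

View pics/w3.png

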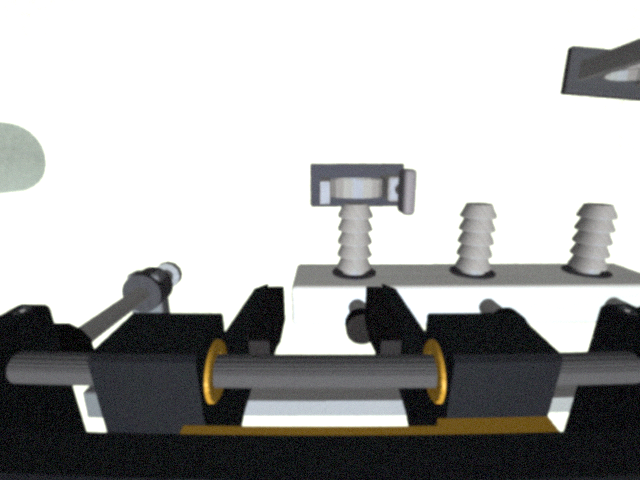

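```bash
python3 - <<'E'
from fit import *
import pickle
P=pickle.load(open('w3.pkl','rb'))
th=np.radians(-3.89);c,s=np.cos(th),np.sin(th)
W=lambda x,y,z:np.array([622.8+c*x-s*y,83.5+s*x+c*y,z])
def M(q): d=q-[622.8,83.5,0]; return [round(float(v),1) for v in (c*d[0]+s*d[1],-s*d[0]+c*d[1])]
for nm,u,v,z in(('lug',324,192,92),('wing',408,191,94),('wtip1',408,170,94),('wtip2',407,213,94),('f(-22,-44)',311.5,164,8),('f(-22,52)',403,165,8),('f(22,-44)',311,206,8)):
    q=ray('wrist',u,v,z,P); print(nm,q.round(1),M(q))
print([proj('wrist',W(*a),P).round(0).tolist() for a in((25,-180,72),(25,-180,0),(-45,0,17+30),(-45,120,47))],'obs (292,285),(300,267),(478,205),(598,205)')
plan((560,-63,160,176.1),)
E
```

```text
lug [549.8 -61.9  92. ] [-63.0, -150.0]
wing [553.2   2.   94. ] [-63.9, -86.0]
wtip1 [537.5   2.3  94. ] [-79.6, -86.8]
wtip2 [570.1   1.   94. ] [-47.0, -85.9]
f(-22,-44) [528.1 -72.9   8. ] [-83.9, -162.4]
f(-22,52) [535.3  18.6   8. ] [-82.9, -70.7]
f(22,-44) [570.1 -76.7   8. ] [-41.7, -163.4]
[[290.0, 290.0], [297.0, 266.0], [487.0, 208.0], [612.0, 208.0]] obs (292,285),(300,267),(478,205),(598,205)
[0.162, -0.005, 0.195] [0.002, -0.091, -0.001]
```

Call:
play_rows:
  increments:
    - [[0.11, -0.005, 0.2, 0, -0.09, 0, 0.1], [0.212, -0.006, 0.35, 0, -0.09, 0, 0.1], [0.212, -0.006, 0.35, 0, -0.09, 0, 0.1], [0.212, -0.006, 0.35, 0, -0.09, 0, 0.1], [0.212, -0.006, 0.35, 0, -0.09, 0, 0.1]]

```text
time: 7.78
tool_pos: [548.2, -62.3, 129.6]
orientation: [179.9, -0.1, 176.0]
wrist_force: [0.7, -0.6, 0.4]
width: 39.8
```

```bash
python3 - <<'E'
from h import *
st(); plan((550.3,-62,72,176))
E
```

```text
{'time': 7.78, 'tool_pos': [548.23, -62.3, 129.64], 'orientation': [179.9, -0.09, 176.04], 'wrist_force': [0.72, -0.62, 0.38], 'width': 39.83, 'qpos': [-7.8, 30.08, 12.6, 108.51, -9.46, 42.49, 96.21]}
[-0.011, 0.002, 0.288] [0.002, -0.002, 0.001]
```

Call:
play_rows:
  increments:
    - [[-0.011, 0.002, 0.15, 0, 0, 0, 0.1], [-0.011, 0.002, 0.288, 0, 0, 0, 0.1], [-0.011, 0.002, 0.288, 0, 0, 0, 0.1], [-0.011, 0.002, 0.288, 0, 0, 0, 0.1], [-0.011, 0.002, 0.288, 0, 0, 0, 1], [-0.011, 0.002, 0.288, 0, 0, 0, 1], [-0.011, 0.002, 0.288, 0, 0, 0, 1], [-0.011, 0.002, 0.288, 0, 0, 0, 1]]
  grip_force: 55

```text
time: 8.45
tool_pos: [551.3, -62.0, 73.2]
orientation: [179.9, 0.0, 176.0]
wrist_force: [0.0, -0.4, 1.3]
width: 15.5
```

Call:
play_rows:
  increments:
    - [[0, 0, 0, 0, 0, 0, 1], [0, 0, -0.008, 0, 0, 0, 1], [0, 0, -0.015, 0, 0, 0, 1], [0, 0, -0.015, 0, 0, 0, 1], [0, 0, -0.015, 0, 0, 0, 1], [0, 0, -0.015, 0, 0, 0, 1]]

```text
time: 8.95
tool_pos: [550.9, -62.0, 75.9]
orientation: [179.9, -0.0, 176.0]
wrist_force: [-0.0, -0.8, -5.7]
width: 7.4
```

```bash
python3 - <<'E'
from h import *
st(); plan((615.7,-65.3,75,176.1))
E
```

```text
{'time': 8.95, 'tool_pos': [550.87, -62.02, 75.93], 'orientation': [179.9, -0.02, 176.04], 'wrist_force': [-0.02, -0.79, -5.65], 'width': 7.41, 'qpos': [-6.66, 35.23, 11.17, 109.31, -11.0, 36.49, 97.42]}
[-0.325, 0.006, 0.005] [0.002, -0.0, -0.001]
```

Call:
play_rows:
  increments:
    - [[-0.05, 0.001, 0, 0, 0, 0, 1], [-0.1, 0.002, 0, 0, 0, 0, 1], [-0.15, 0.003, 0, 0, 0, 0, 1], [-0.2, 0.004, 0, 0, 0, 0, 1], [-0.25, 0.005, 0, 0, 0, 0, 1], [-0.25, 0.005, 0, 0, 0, 0, 1], [-0.25, 0.005, 0, 0, 0, 0, 1]]

```text
time: 9.53
tool_pos: [600.5, -64.5, 75.5]
orientation: [179.9, -0.1, 176.0]
wrist_force: [-0.4, -0.6, -5.6]
width: 7.7
```

Call:
play_rows:
  increments:
    - [[0, 0, 0, 0, 0, 0, 1], [-0.02, 0, 0, 0, 0, 0, 1], [-0.04, 0, 0, 0, 0, 0, 1], [-0.06, 0, 0, 0, 0, 0, 1], [-0.06, 0, 0, 0, 0, 0, 1], [-0.06, 0, 0, 0, 0, 0, 1]]

```text
time: 10.03
tool_pos: [612.7, -65.3, 75.5]
orientation: [179.9, -0.0, 176.0]
wrist_force: [-1.5, 0.4, -6.3]
width: 7.5
```

```bash
python3 - <<'E'
from h import *
st(); plan((615.7,-65.3,75,176.1))
E
```

```text
{'time': 10.03, 'tool_pos': [612.74, -65.33, 75.52], 'orientation': [179.91, -0.05, 176.05], 'wrist_force': [-1.51, 0.4, -6.35], 'width': 7.54, 'qpos': [-6.17, 39.89, 11.4, 99.78, -11.17, 41.48, 97.09]}
[-0.015, 0.001, 0.003] [0.002, -0.001, -0.001]
```

Call:
play_rows:
  increments:
    - [[-0.01, 0, 0, 0, 0, 0, 1], [-0.02, 0, 0, 0, 0, 0, 1], [-0.03, 0, 0, 0, 0, 0, 1], [-0.03, 0, 0, 0, 0, 0, 1], [-0.03, 0, 0, 0, 0, 0, 1]]

```text
time: 10.45
tool_pos: [616.4, -65.6, 74.8]
orientation: [179.9, -0.4, 176.0]
wrist_force: [-5.2, 1.2, -2.9]
width: 7.7
```

Call:
play_rows:
  increments:
    - [[-0.005, 0, 0.005, 0, 0, 0, 1], [-0.005, 0, 0.01, 0, 0, 0, 1], [-0.005, 0, 0.01, 0, 0, 0, 1], [-0.005, 0, 0.01, 0, 0, 0, 1]]

```text
time: 10.78
tool_pos: [616.4, -66.0, 74.3]
orientation: [179.9, -0.5, 176.0]
wrist_force: [-9.3, 0.6, 10.8]
width: 7.8
```

Call:
play_rows:
  increments:
    - [[0, 0, 0, 0, 0, 0, 0.1], [0, 0, 0, 0, 0, 0, 0.1], [0, 0, 0, 0, 0, 0, 0.1], [0, 0, 0, 0, 0, 0, 0.1], [0, 0, -0.2, 0, 0, 0, 0.1], [0, 0, -0.4, 0, 0, 0, 0.1], [0.1, 0, -0.4, 0, 0, 0, 0.1], [0.1, 0, -0.4, 0, 0, 0, 0.1]]

```text
time: 11.45
tool_pos: [596.8, -65.1, 156.6]
orientation: [179.9, -0.3, 176.0]
wrist_force: [-0.9, -0.3, -0.4]
width: 39.7
```

```bash
python3 - <<'E'
from h import *
st(); pic('wrist','w4.png',(200,150,600,330),2); P=par('wrist')
import pickle; pickle.dump(P,open('w4.pkl','wb'))
im=cv2.imread('pics/w4.png'); cv2.imwrite('pics/w4.png',cv2.convertScaleAbs(im,alpha=1.8))
E
```

```text
{'time': 11.45, 'tool_pos': [596.84, -65.09, 156.65], 'orientation': [179.87, -0.33, 175.99], 'wrist_force': [-0.9, -0.34, -0.39], 'width': 39.72, 'qpos': [-7.6, 32.1, 13.18, 100.1, -9.39, 49.19, 95.82]}
```

View pics/w4.png

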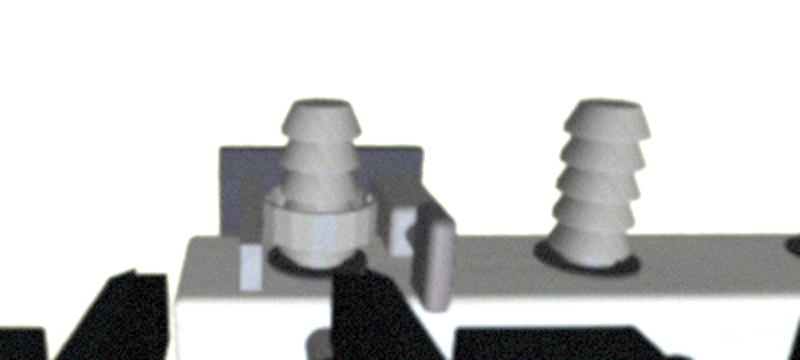

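```bash
cat >> h.py <<'E'
def planT(*ws,tilt=-3):
    "as plan, with the tool tilted about world y by tilt degrees"
    s=status.sense(); p=np.array(s['tool_pos']); R=Ro.from_euler('xyz',s['orientation'],degrees=True)
    for w in ws:
        R2=Ro.from_euler('y',tilt,degrees=True)*Ro.from_euler('xyz',[180,0,w[3]],degrees=True)
        print(np.round(R.inv().apply(np.array(w[:3])-p)/200,3).tolist(),np.round((R.inv()*R2).as_rotvec()/(np.pi/4),3).tolist())
        p=np.array(w[:3],float); R=R2
E
python3 - <<'E'
from fit import *
import pickle
P=pickle.load(open('w4.pkl','rb'))
for u,v in((437,261),(440,225),(433,303)): print('wing',ray('wrist',200+u/2,150+v/2,94,P).round(1))
print('lug',ray('wrist',200+250/2,150+267/2,92,P).round(1))
planT((620.7,0.2,115,177),(620.7,0.2,83,177))
E
```

```text
wing [615.9  -2.1  94. ]
wing [602.9  -1.2  94. ]
wing [631.8  -3.2  94. ]
lug [614.4 -65.8  92. ]
[-0.098, 0.332, 0.201] [-0.001, -0.076, -0.022]
[0.008, -0.0, 0.16] [0.0, 0.0, 0.0]
```

Call:
play_rows:
  increments:
    - [[-0.098, 0.332, 0, 0, -0.076, -0.022, 0.1], [-0.095, 0.331, 0.1, 0, -0.076, -0.022, 0.1], [-0.095, 0.331, 0.2, 0, -0.076, -0.022, 0.1], [-0.095, 0.331, 0.2, 0, -0.076, -0.022, 0.1], [-0.095, 0.331, 0.2, 0, -0.076, -0.022, 0.1], [-0.095, 0.331, 0.2, 0, -0.076, -0.022, 0.1], [-0.095, 0.331, 0.2, 0, -0.076, -0.022, 0.1]]

```text
time: 12.08
tool_pos: [620.7, -1.6, 115.9]
orientation: [179.9, 3.0, 176.9]
wrist_force: [-0.9, 0.2, 1.6]
width: 39.2
```

```bash
python3 - <<'E'
from h import *
st(); planT((620.3,-0.2,83,176.1))
E
```

```text
{'time': 12.08, 'tool_pos': [620.75, -1.63, 115.93], 'orientation': [179.93, 3.05, 176.86], 'wrist_force': [-0.88, 0.17, 1.56], 'width': 39.15, 'qpos': [-12.79, 35.43, 11.87, 101.11, -9.98, 41.42, 90.96]}
[0.011, 0.007, 0.164] [-0.002, 0.001, 0.017]
```

Call:
play_rows:
  increments:
    - [[0.011, 0.007, 0.1, 0, 0, 0.017, 0.1], [0.011, 0.007, 0.164, 0, 0, 0.017, 0.1], [0.011, 0.007, 0.164, 0, 0, 0.017, 0.1], [0.011, 0.007, 0.164, 0, 0, 0.017, 1], [0.011, 0.007, 0.164, 0, 0, 0.017, 1], [0.011, 0.007, 0.164, 0, 0, 0.017, 1], [0.011, 0.007, 0.164, 0, 0, 0.017, 1], [0.011, 0.007, 0.164, 0, 0, 0.017, 1]]
  grip_force: 40

```text
time: 12.75
tool_pos: [620.8, -0.2, 83.7]
orientation: [179.9, 3.1, 176.1]
wrist_force: [-0.1, 0.7, 1.2]
width: 9.4
```

Call:
play_rows:
  increments:
    - [[0, 0, 0, 0, 0, 0, 1], [0, 0, 0, 0, 0, 0, 1], [0, 0, 0, 0, 0, 0, 1]]

```text
time: 13.0
tool_pos: [620.7, -0.2, 83.7]
orientation: [179.9, 3.1, 176.1]
wrist_force: [-0.4, -0.1, -1.0]
width: 9.7
```

```bash
python3 - <<'E'
from h import *
s=st(); p=s['tool_pos']; y=176.1; q=(p[0],p[1],p[2]-2.5)
planT(*[(*q,y-d) for d in (0,36,72,108,143)])
E
```

```text
{'time': 13.0, 'tool_pos': [620.72, -0.16, 83.72], 'orientation': [179.88, 3.1, 176.1], 'wrist_force': [-0.42, -0.07, -1.02], 'width': 9.68, 'qpos': [-12.49, 38.16, 11.29, 101.8, -10.85, 37.98, 90.76]}
[0.001, -0.0, 0.012] [-0.002, 0.002, 0.0]
[0.0, 0.0, 0.0] [0.0, -0.0, 0.8]
[0.0, 0.0, 0.0] [0.0, -0.0, 0.8]
[0.0, 0.0, 0.0] [0.0, -0.0, 0.8]
[0.0, 0.0, 0.0] [0.0, -0.0, 0.778]
```

Call:
play_rows:
  increments:
    - [[0, 0, 0.012, 0, 0, 0.13, 1], [0, 0, 0.012, 0, 0, 0.26, 1], [0, 0, 0.012, 0, 0, 0.39, 1], [0, 0, 0.012, 0, 0, 0.52, 1], [0, 0, 0.012, 0, 0, 0.65, 1], [0, 0, 0.012, 0, 0, 0.8, 1], [0, 0, 0.012, 0, 0, 0.8, 1]]

```text
time: 13.58
tool_pos: [621.3, -0.4, 83.5]
orientation: [178.0, 2.5, 139.7]
wrist_force: [-6.8, 1.4, 19.0]
width: 9.4
```

```bash
python3 - <<'E'
from h import *
s=st(); print(s['ft_torque']); planT((620.7,-0.2,80.5,176.1-72))
E
```

```text
{'time': 13.58, 'tool_pos': [621.27, -0.44, 83.54], 'orientation': [178.03, 2.45, 139.72], 'wrist_force': [-6.82, 1.41, 19.0], 'width': 9.38, 'qpos': [-19.09, 39.4, 20.64, 102.17, -20.46, 38.88, 62.38]}
[-0.18440727  1.55852625  0.01524753]
[0.004, -0.001, 0.015] [0.002, 0.003, 0.793]
```

Call:
play_rows:
  increments:
    - [[0.002, 0, 0.008, 0, 0, 0.13, 1], [0.003, 0, 0.008, 0, 0, 0.26, 1], [0.003, 0, 0.008, 0, 0, 0.39, 1], [0.003, 0, 0.008, 0, 0, 0.52, 1], [0.003, 0, 0.008, 0, 0, 0.65, 1], [0.003, 0, 0.008, 0, 0, 0.793, 1], [0.003, 0, 0.008, 0, 0, 0.793, 1]]

```text
time: 14.17
tool_pos: [620.8, -0.5, 83.4]
orientation: [177.0, 0.8, 103.7]
wrist_force: [-6.4, 1.6, 14.5]
width: 9.5
```

```bash
python3 - <<'E'
from h import *
s=st(); print(s['ft_torque']); planT((620.7,-0.2,81,176.1-108))
E
```

```text
{'time': 14.17, 'tool_pos': [620.84, -0.5, 83.43], 'orientation': [176.98, 0.83, 103.73], 'wrist_force': [-6.4, 1.58, 14.54], 'width': 9.54, 'qpos': [-25.38, 41.35, 29.78, 102.61, -29.84, 40.67, 34.05]}
[-0.29992467  1.46792316  0.02798967]
[0.002, -0.001, 0.012] [0.003, 0.002, 0.792]
```

Call:
play_rows:
  increments:
    - [[0.002, 0, 0.008, 0, 0, 0.13, 1], [0.002, 0, 0.008, 0, 0, 0.26, 1], [0.002, 0, 0.008, 0, 0, 0.39, 1], [0.002, 0, 0.008, 0, 0, 0.52, 1], [0.002, 0, 0.008, 0, 0, 0.65, 1], [0.002, 0, 0.008, 0, 0, 0.792, 1], [0.002, 0, 0.008, 0, 0, 0.792, 1]]

```text
time: 14.75
tool_pos: [620.7, -0.5, 83.2]
orientation: [177.1, -1.1, 67.8]
wrist_force: [-6.4, 1.4, 15.6]
width: 9.4
```

```bash
python3 - <<'E'
from h import *
s=st(); print(s['ft_torque']); planT((620.7,-0.2,81,176.1-144))
E
```

```text
{'time': 14.75, 'tool_pos': [620.7, -0.47, 83.25], 'orientation': [177.09, -1.11, 67.81], 'wrist_force': [-6.41, 1.4, 15.64], 'width': 9.4, 'qpos': [-31.13, 44.15, 38.62, 102.95, -38.89, 43.46, 5.33]}
[-0.08566011  1.60984364  0.01270787]
[0.001, -0.001, 0.011] [0.003, -0.0, 0.793]
```

Call:
play_rows:
  increments:
    - [[0.001, 0, 0.008, 0, 0, 0.13, 1], [0.001, 0, 0.008, 0, 0, 0.26, 1], [0.001, 0, 0.008, 0, 0, 0.39, 1], [0.001, 0, 0.008, 0, 0, 0.52, 1], [0.001, 0, 0.008, 0, 0, 0.65, 1], [0.001, 0, 0.008, 0, 0, 0.8, 1], [0.001, 0, 0.008, 0, 0, 0.8, 1], [0.001, 0, 0.008, 0, 0, 0.8, 1]]

```text
time: 15.42
tool_pos: [620.6, -0.3, 83.1]
orientation: [178.4, -2.6, 31.8]
wrist_force: [-6.0, 1.0, 15.6]
width: 9.9
```

```bash
python3 - <<'E'
from h import *
s=st(); print(s['ft_torque']); planT((620.7,-0.2,83,176.1-144))
E
```

```text
{'time': 15.42, 'tool_pos': [620.62, -0.35, 83.08], 'orientation': [178.35, -2.6, 31.82], 'wrist_force': [-5.98, 0.97, 15.6], 'width': 9.89, 'qpos': [-36.12, 47.73, 46.94, 103.21, -47.3, 47.2, -24.2]}
[0.10431593 1.66175702 0.11044846]
[0.001, -0.0, 0.0] [0.001, -0.001, -0.007]
```

Call:
play_rows:
  increments:
    - [[0, 0, 0, 0, 0, 0, 0.1], [0, 0, 0, 0, 0, 0, 0.1], [0, 0, 0, 0, 0, 0, 0.1], [0, 0, 0, 0, 0, 0, 0.1], [0, 0, -0.2, 0, 0, 0, 0.1], [0, 0, -0.5, 0, 0, 0, 0.1], [0, 0, -0.6, 0, 0, 0, 0.1], [0, 0, -0.6, 0, 0, 0, 0.1]]

```text
time: 16.08
tool_pos: [617.8, -1.7, 209.9]
orientation: [178.0, -3.1, 31.8]
wrist_force: [1.8, -1.0, 0.4]
width: 39.3
```

```bash
python3 - <<'E'
from h import *
s=st(); print(s['ft_torque']); plan((575,40,205,74),(530,90,205,116),(485,140,205,157),(455,180,205,173))
E
```

```text
{'time': 16.08, 'tool_pos': [617.77, -1.72, 209.94], 'orientation': [178.04, -3.1, 31.79], 'wrist_force': [1.75, -0.95, 0.37], 'width': 39.35, 'qpos': [-41.99, 38.72, 56.18, 100.33, -38.31, 57.88, -30.36]}
[-0.10318661  0.09996664 -0.0116699 ]
[-0.073, -0.29, 0.011] [0.067, -0.05, -0.939]
[0.178, -0.285, -0.0] [0.0, 0.0, -0.933]
[0.323, -0.093, -0.0] [0.0, 0.0, -0.911]
[0.216, 0.125, 0.0] [0.0, 0.0, -0.356]
```

Call:
play_rows:
  increments:
    - [[-0.03, -0.1, 0.01, 0.03, -0.02, -0.15, 0.1], [-0.06, -0.2, 0.01, 0.067, -0.05, -0.3, 0.1], [-0.073, -0.29, 0.01, 0.067, -0.05, -0.45, 0.1], [-0.073, -0.29, 0.01, 0.067, -0.05, -0.6, 0.1], [-0.073, -0.29, 0.01, 0.067, -0.05, -0.75, 0.1], [-0.073, -0.29, 0.01, 0.067, -0.05, -0.939, 0.1], [-0.073, -0.29, 0.01, 0.067, -0.05, -0.939, 0.1]]

```text
time: 16.67
tool_pos: [575.1, 40.2, 205.2]
orientation: [-180.0, -0.0, 74.3]
wrist_force: [0.3, 0.2, 0.4]
width: 39.4
```

Call:
play_rows:
  increments:
    - [[0.06, -0.1, 0, 0, 0, -0.15, 0.1], [0.12, -0.2, 0, 0, 0, -0.3, 0.1], [0.178, -0.285, 0, 0, 0, -0.45, 0.1], [0.178, -0.285, 0, 0, 0, -0.6, 0.1], [0.178, -0.285, 0, 0, 0, -0.75, 0.1], [0.178, -0.285, 0, 0, 0, -0.933, 0.1], [0.178, -0.285, 0, 0, 0, -0.933, 0.1]]

```text
time: 17.25
tool_pos: [529.8, 89.8, 205.2]
orientation: [180.0, -0.0, 116.4]
wrist_force: [0.8, 0.5, 0.5]
width: 39.8
```

Call:
play_rows:
  increments:
    - [[0.1, -0.03, 0, 0, 0, -0.15, 0.1], [0.2, -0.06, 0, 0, 0, -0.3, 0.1], [0.323, -0.09, 0, 0, 0, -0.45, 0.1], [0.323, -0.09, 0, 0, 0, -0.6, 0.1], [0.323, -0.09, 0, 0, 0, -0.75, 0.1], [0.323, -0.09, 0, 0, 0, -0.911, 0.1], [0.323, -0.09, 0, 0, 0, -0.911, 0.1]]

```text
time: 17.83
tool_pos: [484.9, 139.5, 205.2]
orientation: [180.0, -0.0, 157.4]
wrist_force: [-0.5, -0.3, -0.1]
width: 39.5
```

```bash
python3 - <<'E'
from h import *
s=st(); plan((455,195,205,173))
A=(457.7,196.6)
pic('wrist','w5.png'); P=par('wrist'); import pickle; pickle.dump(P,open('w5.pkl','wb'))
print(proj('wrist',(*A,92),P))
im=cv2.imread('pics/w5.png'); cv2.imwrite('pics/w5.png',cv2.convertScaleAbs(im,alpha=1.8))
E
```

```text
{'time': 17.83, 'tool_pos': [484.89, 139.54, 205.16], 'orientation': [179.96, -0.04, 157.36], 'wrist_force': [-0.53, -0.29, -0.05], 'width': 39.49, 'qpos': [-43.48, 20.54, 27.58, 112.99, -12.45, 49.31, 58.13]}
[0.245, 0.198, 0.001] [0.001, -0.001, -0.348]
[378.90039618 178.72013523]
```

View pics/w5.png

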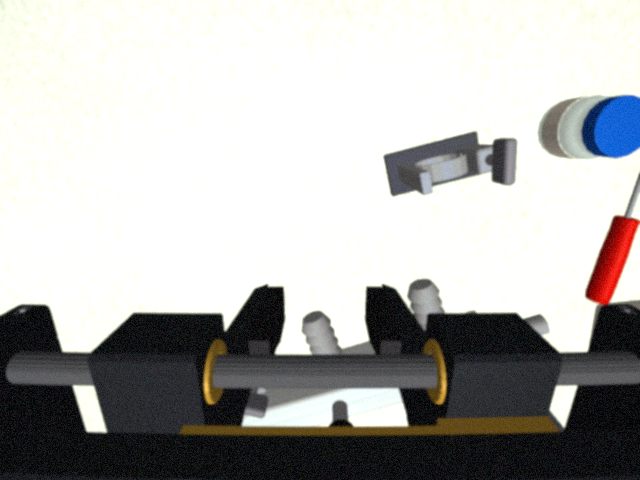

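```bash
python3 - <<'E'
from fit import *
import pickle
P=pickle.load(open('w5.pkl','rb'))
o=lambda u,v,l:('wrist',u,v,l)
obs=[o(385,155,(-22,-44,8)),o(476,133,(-22,52,8)),o(394,194,(22,-44,8)),o(426,184,(0,-29,92)),o(500,160,(0,37,94))]
q,r=fit(obs,[460,250,0],{'wrist':P}); print(q[:2],np.degrees(q[2]),r.round(1).tolist())
for u,v,z in((426,184,92),(500,160,94),(385,155,8),(476,133,8)): print(ray('wrist',u,v,z,P).round(1))
c,s=np.cos(q[2]),np.sin(q[2]); L=(q[0]+29*s,q[1]-29*c); print('lug',L)
E
python3 - <<'E'
import sys; sys.path.insert(0,'.')
from h import *
# top-view check: dark foot / any change vs t0 near A, robot not above it?
a=cv2.imread('pics/raw_t0.png'); b=imaging.camera('top'); cv2.imwrite('pics/raw_t5.png',b)
d=cv2.absdiff(a,b)[260:310,200:290].max(2)
ys,xs=np.where(d>60); print(len(xs), (xs.min()+200,xs.max()+200,ys.min()+260,ys.max()+260) if len(xs) else 0)
E
```

```text
[478.9704227  257.97140215] -7.36754958176583 [[-2.3, 0.3], [0.9, -4.0], [-2.0, 3.1], [-0.1, -0.7], [11.0, 0.7]]
[475.8 229.1  92. ]
[479.9 286.9  94. ]
[452.2 219.4   8. ]
[467.1 310.5   8. ]
lug (np.float64(475.2516388349253), np.float64(229.21082763433998))
2964 (np.int64(203), np.int64(289), np.int64(260), np.int64(309))
```

```bash
python3 - <<'E'
from h import *
plan((475.5,229,150,171.5),(475.5,229,72,171.5))
E
```

```text
[0.219, 0.394, 0.276] [0.001, -0.001, -0.323]
[0.0, -0.0, 0.39] [0.0, 0.0, 0.0]
```

Call:
play_rows:
  increments:
    - [[0.1, 0.2, 0, 0, 0, -0.15, 0.1], [0.219, 0.394, 0.15, 0, 0, -0.323, 0.1], [0.219, 0.394, 0.276, 0, 0, -0.323, 0.1], [0.219, 0.394, 0.276, 0, 0, -0.323, 0.1], [0.219, 0.394, 0.276, 0, 0, -0.323, 0.1], [0.219, 0.394, 0.276, 0, 0, -0.323, 0.1]]

```text
time: 18.43
tool_pos: [476.3, 227.8, 150.6]
orientation: [180.0, 0.0, 171.2]
wrist_force: [0.5, -0.6, -0.0]
width: 39.4
```

```bash
python3 - <<'E'
from h import *
s=st(); plan((475.5,229,72,171.5))
pic('wrist','w6.png',(200,120,560,330),2.2); P=par('wrist'); import pickle; pickle.dump(P,open('w6.pkl','wb'))
im=cv2.imread('pics/w6.png'); cv2.imwrite('pics/w6.png',cv2.convertScaleAbs(im,alpha=1.8))
# lug top: bright patch near predicted
u,v=proj('wrist',(475.5,229,92),P).round().astype(int); print(u,v)
g=cv2.imread('pics/raw_w6.png',0); t=g[v-30:v+30,u-30:u+30]; print(cv2.resize(t,(30,30),interpolation=cv2.INTER_AREA)[::2])
E
```

```text
{'time': 18.43, 'tool_pos': [476.3, 227.82, 150.6], 'orientation': [180.0, 0.02, 171.22], 'wrist_force': [0.53, -0.62, -0.03], 'width': 39.36, 'qpos': [-47.05, 26.97, 21.2, 111.78, -13.73, 43.65, 63.26]}
[0.005, 0.005, 0.393] [0.0, 0.0, -0.006]
326 259
[[160 156 157 163 164 159 148  94  53  48  46  47  46  49  47  50  47  47
   52  68  67  67  70  76  77  77  88  92  94  96]
 [154 154 156 157 161 159 153 100  50  46  47  48  47  46  47  47  49  48
   52  70  71  74  85  88  86  88  93  99 100  99]
 [155 155 157 154 158 162 154 104  50  46  47  47  47  46  49  48  50  48
   52  69  71  74  82  88  86  89  93  99 100 100]
 [150 157 160 157 156 154 151 112  53  47  48  48  44  46  48  51  50  48
   53  70  71  73  84  88  88  88  96  99  99  99]
 [152 156 157 157 156 156 154 117  55  48  51  47  50  74  83  85  82  82
   73  68  70  74  85  86  87  87  96  98  99  98]
 [155 155 156 153 154 156 158 152 141 143 144 148 135 106 105 106 104 105
  112 143 151 148 137 124 112 103 100 103 101 100]
 [151 151 153 154 155 159 160 157 156 156 158 157 139 107 104 105 105 107
  113 146 153 155 153 1
[... 328 characters left out ...]
150 113 108 106 105 105
  108 143 153 154 154 158 154 149 152 154 156 152]
 [153 153 156 155 153 154 158 160 161 159 157 157 150 125 117 115 118 119
  123 148 151 150 153 156 155 153 154 154 148 147]
 [158 156 158 155 154 155 156 157 157 162 166 162 159 158 153 149 150 151
  154 156 155 153 154 157 157 155 153 151 154 150]
 [159 158 156 155 157 157 155 157 160 161 161 158 159 159 155 154 156 156
  155 155 155 156 158 158 157 151 150 151 152 151]
 [157 155 148 150 157 159 158 159 159 157 153 151 154 155 154 155 155 153
  151 153 151 153 159 157 153 150 151 152 152 151]
 [155 153 149 151 154 153 153 152 155 155 156 157 157 157 157 156 155 155
  154 152 149 149 154 155 153 158 157 156 150 148]]
```

Call:
play_rows:
  increments:
    - [[0.005, 0.008, 0.2, 0, 0, 0, 0.1], [0.005, 0.008, 0.393, 0, 0, 0, 0.1], [0.005, 0.008, 0.393, 0, 0, 0, 0.1], [0.005, 0.008, 0.393, 0, 0, 0, 0.1], [0.005, 0.008, 0.393, 0, 0, 0, 1], [0.005, 0.008, 0.393, 0, 0, 0, 1], [0.005, 0.008, 0.393, 0, 0, 0, 1], [0.005, 0.008, 0.393, 0, 0, 0, 1]]
  grip_force: 55

```text
time: 19.15
tool_pos: [477.1, 230.1, 74.2]
orientation: [179.8, 0.2, 171.2]
wrist_force: [0.3, -0.4, 0.5]
width: 15.1
```

Call:
play_rows:
  increments:
    - [[0, 0, 0, 0, 0, 0, 1], [0, 0, 0, 0, 0, 0, 1], [0, 0, -0.01, 0, 0, 0, 1], [0, 0, -0.02, 0, 0, 0, 1], [0, 0, -0.02, 0, 0, 0, 1], [0, 0, -0.02, 0, 0, 0, 1]]

```text
time: 19.65
tool_pos: [476.7, 230.0, 78.0]
orientation: [179.9, 0.2, 171.2]
wrist_force: [-0.3, -0.1, -5.5]
width: 7.6
```

```bash
python3 - <<'E'
from h import *
th=np.radians(-3.89);c,s_=np.cos(th),np.sin(th)
W=lambda x,y:(622.8+c*x-s_*y,83.5+s_*x+c*y)
s=st(); z=s['tool_pos'][2]; print(W(-75,-29.5),W(3,-29.5)); plan((510,125,z,173),(*W(-75,-29.5),z,176.1))
E
```

```text
{'time': 19.65, 'tool_pos': [476.7, 229.98, 77.97], 'orientation': [179.86, 0.16, 171.22], 'wrist_force': [-0.28, -0.14, -5.52], 'width': 7.61, 'qpos': [-44.53, 33.9, 17.96, 113.47, -17.48, 34.98, 66.18]}
(np.float64(545.971475663131), np.float64(59.15605109644052)) (np.float64(623.7917741578424), np.float64(53.86444054822255))
[-0.245, -0.493, -0.001] [0.003, 0.004, -0.04]
[-0.219, -0.305, -0.0] [-0.0, 0.0, -0.069]
```

Call:
play_rows:
  increments:
    - [[-0.05, -0.1, 0, 0, 0, -0.01, 1], [-0.1, -0.2, 0, 0, 0, -0.02, 1], [-0.15, -0.3, 0, 0, 0, -0.03, 1], [-0.2, -0.4, 0, 0, 0, -0.04, 1], [-0.245, -0.493, 0, 0, 0, -0.04, 1], [-0.245, -0.493, 0, 0, 0, -0.04, 1], [-0.245, -0.493, 0, 0, 0, -0.04, 1]]

```text
time: 20.23
tool_pos: [510.2, 123.4, 77.7]
orientation: [179.9, 0.1, 172.8]
wrist_force: [0.1, 1.4, -4.8]
width: 7.6
```

Call:
play_rows:
  increments:
    - [[-0.07, -0.1, 0, 0, 0, -0.02, 1], [-0.14, -0.2, 0, 0, 0, -0.04, 1], [-0.219, -0.305, 0, 0, 0, -0.069, 1], [-0.219, -0.305, 0, 0, 0, -0.069, 1], [-0.219, -0.305, 0, 0, 0, -0.069, 1], [-0.219, -0.305, 0, 0, 0, -0.069, 1]]

```text
time: 20.73
tool_pos: [545.4, 58.8, 77.3]
orientation: [179.9, 0.1, 176.0]
wrist_force: [-0.7, 0.4, -5.7]
width: 6.9
```

```bash
python3 - <<'E'
from h import *
s=st(); plan((546,59.2,76,176.1),(623.8,53.9,76,176.1))
b=imaging.camera('side'); cv2.imwrite('pics/raw_s6.png',b)
c=cv2.resize(b[200:320,240:420],None,fx=4.4,fy=4.4,interpolation=cv2.INTER_CUBIC); cv2.imwrite('pics/s6.png',cv2.convertScaleAbs(c,alpha=2))
E
```

```text
{'time': 20.73, 'tool_pos': [545.44, 58.79, 77.32], 'orientation': [179.87, 0.08, 176.0], 'wrist_force': [-0.67, 0.4, -5.73], 'width': 6.94, 'qpos': [-22.96, 35.13, 15.96, 110.47, -15.66, 36.37, 88.91]}
[-0.003, 0.002, 0.007] [0.003, 0.002, -0.002]
[-0.39, 0.0, 0.0] [0.0, 0.0, 0.0]
```

View pics/s6.png

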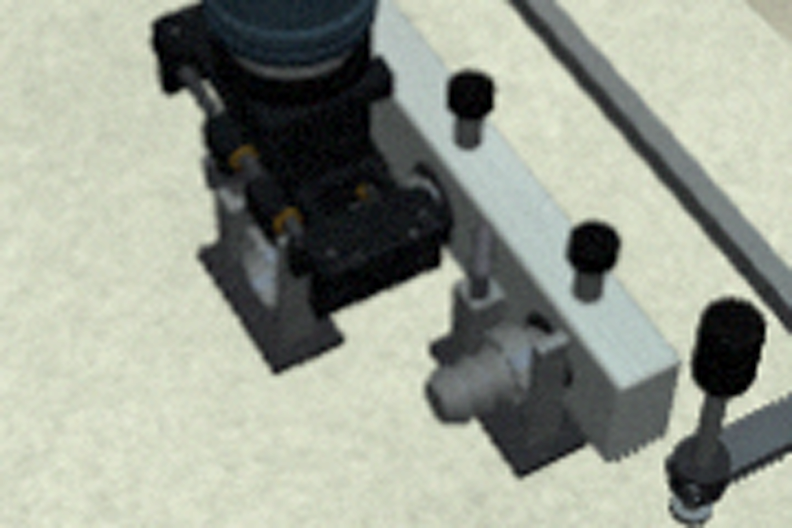

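Call:
play_rows:
  increments:
    - [[-0.003, 0.002, 0.007, 0, 0, 0, 1], [-0.06, 0.002, 0.007, 0, 0, 0, 1], [-0.12, 0.002, 0.007, 0, 0, 0, 1], [-0.18, 0.002, 0.007, 0, 0, 0, 1], [-0.24, 0.002, 0.007, 0, 0, 0, 1], [-0.29, 0.002, 0.007, 0, 0, 0, 1], [-0.29, 0.002, 0.007, 0, 0, 0, 1], [-0.29, 0.002, 0.007, 0, 0, 0, 1]]

```text
time: 21.45
tool_pos: [603.5, 57.3, 76.4]
orientation: [179.8, 0.1, 176.1]
wrist_force: [0.6, 2.1, 1.6]
width: 7.0
```

```bash
python3 - <<'E'
from h import *
s=st(); plan((623.8,53.9,75.5,176.1))
E
```

```text
{'time': 21.45, 'tool_pos': [603.54, 57.35, 76.38], 'orientation': [179.79, 0.14, 176.14], 'wrist_force': [0.6, 2.14, 1.65], 'width': 7.02, 'qpos': [-21.1, 39.47, 16.01, 101.76, -15.83, 40.79, 89.61]}
[-0.102, -0.01, 0.005] [0.005, 0.003, 0.001]
```

Call:
play_rows:
  increments:
    - [[0, 0, -0.01, 0, 0, 0, 1], [0, 0, -0.01, 0, 0, 0, 1], [0, 0, -0.01, 0, 0, 0, 1], [0, 0, -0.01, 0, 0, 0, 1], [0, 0, -0.01, 0, 0, 0, 1]]

```text
time: 21.87
tool_pos: [603.0, 57.5, 78.0]
orientation: [179.8, 0.1, 176.1]
wrist_force: [-0.4, 1.4, -7.5]
width: 7.3
```

```bash
python3 - <<'E'
from h import *
s=st(); print(s['ft_torque']); plan((623.8,53.9,75.5,176.1))
b=imaging.camera('side'); cv2.imwrite('pics/raw_s7.png',b)
c=cv2.resize(b[200:320,260:440],None,fx=4.4,fy=4.4,interpolation=cv2.INTER_CUBIC); cv2.imwrite('pics/s7.png',cv2.convertScaleAbs(c,alpha=2))
E
```

```text
{'time': 21.87, 'tool_pos': [602.96, 57.49, 77.99], 'orientation': [179.79, 0.09, 176.14], 'wrist_force': [-0.4, 1.36, -7.47], 'width': 7.34, 'qpos': [-21.16, 39.3, 16.05, 101.78, -15.77, 40.98, 89.55]}
[ 0.01075223 -0.04895626  0.02020354]
[-0.105, -0.011, 0.013] [0.005, 0.002, 0.001]
```

View pics/s7.png

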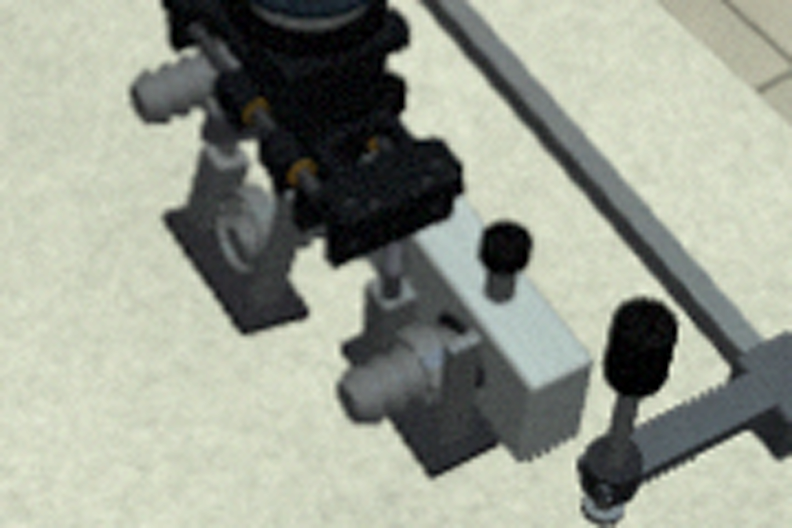

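```bash
python3 - <<'E'
from fit import *
P=par('side')
th=np.radians(-3.89);c,s=np.cos(th),np.sin(th)
W=lambda x,y,z:[622.8+c*x-s*y,83.5+s*x+c*y,z]
cr=lambda p:((proj('side',p,P)-[260,200])*4.4).round().tolist()
for x0,y0,dz in((-40,0,0),(-30,0,0),(-18,0,0),(-18,2,4)):
    print(x0,[cr(W(x0+a,y0+b,z+dz)) for a,b,z in((-22,-44,0),(22,-44,0),(-22,52,8),(-9,37,60))])
print('obs (247,333),(308,312),(165,218),(212,155)'); print(cr(W(-45,-120,34)),cr(W(-45,120,34)))
print('B',[cr(W(3+a,-120+b,z)) for a,b,z in((-22,-44,0),(22,-44,0))],'obs (432,477),(497,442)')
E
```

```text
-40 [[247.0, 349.0], [317.0, 318.0], [166.0, 222.0], [196.0, 171.0]]
-30 [[263.0, 342.0], [332.0, 311.0], [182.0, 215.0], [212.0, 164.0]]
-18 [[282.0, 333.0], [351.0, 302.0], [200.0, 207.0], [231.0, 156.0]]
-18 [[280.0, 327.0], [349.0, 296.0], [198.0, 200.0], [229.0, 149.0]]
obs (247,333),(308,312),(165,218),(212,155)
[346.0, 402.0] [137.0, 103.0]
B [[430.0, 480.0], [500.0, 445.0]] obs (432,477),(497,442)
```

Call:
play_rows:
  increments:
    - [[0.03, 0, 0.005, 0, 0, 0, 1], [0.06, 0, 0.01, 0, 0, 0, 1], [0.09, 0, 0.01, 0, 0, 0, 1], [0.11, 0, 0.01, 0, 0, 0, 1], [0.11, 0, 0.01, 0, 0, 0, 1], [0.11, 0, 0.01, 0, 0, 0, 1]]

```text
time: 22.42
tool_pos: [581.0, 58.9, 76.5]
orientation: [179.8, 0.1, 176.1]
wrist_force: [0.5, -0.8, 1.7]
width: 7.7
```

Call:
play_rows:
  increments:
    - [[0, 0, 0, 0, 0, 0, 0.1], [0, 0, 0, 0, 0, 0, 0.1], [0, 0, 0, 0, 0, 0, 0.1], [0, 0, 0, 0, 0, 0, 0.1], [0.05, 0, -0.2, 0, 0, 0, 0.1], [0.1, 0, -0.38, 0, 0, 0, 0.1], [0.1, 0, -0.38, 0, 0, 0, 0.1], [0.1, 0, -0.38, 0, 0, 0, 0.1]]

```text
time: 23.08
tool_pos: [561.9, 60.3, 154.3]
orientation: [179.7, 0.3, 176.2]
wrist_force: [0.1, -0.5, 0.2]
width: 39.7
```

```bash
python3 - <<'E'
from h import *
s=st(); b=imaging.camera('wrist'); P=par('wrist'); cv2.imwrite('pics/raw_w7.png',b)
import pickle; pickle.dump(P,open('w7.pkl','wb'))
g=cv2.cvtColor(b,cv2.COLOR_BGR2GRAY)[130:330,250:490]
t=cv2.resize(g,(60,50),interpolation=cv2.INTER_AREA)
for i,r in enumerate(t): print(130+i*4,''.join(' .:-=+*#%@'[::-1][min(9,int(v)//17)] for v in r))
E
```

```text
{'time': 23.08, 'tool_pos': [561.9, 60.3, 154.34], 'orientation': [179.71, 0.29, 176.16], 'wrist_force': [0.12, -0.47, 0.21], 'width': 39.7, 'qpos': [-24.74, 29.41, 18.7, 106.38, -12.97, 45.91, 86.89]}
130                                                             
134                                                             
138                                                             
142                                                             
146                                                             
150                                                             
154                                                             
158                                                             
162                                                             
166                                                             
170                                                             
174                                                             
178                                                             
182                                                  
[... 1651 characters left out ...]
           :*+=---=#%##%%+.                 :**+==
290 %@@@@@@@=            :+==---=%@@@@@@#.                .+++==
294 @@@@@@@@=             +==---=%@@@@@@@+                -#*+=-
298 @@@@@@@@+            :*+=---=@@@@@@@@%:               +**+==
302 @@@@@@@@+            -+==---+@@@@@@@@@#.              -*+===
306 @@@@@@@@#============++==---+@@@@@@@@@@#===========+++**+==-
310 @@@@@@@@%++++++++++++**==---+@@@@@@@@@@@*++++********%##*+++
314 @@@@@@@@%+++++++++++*#+==--=+@@@@@@@@@@@%*++#@@@@@@@@@@@@@@@
318 @@@@@@@@%+++++++++++%#+==---+@@@@@@@@@@@@%++%@@@@@@@@@@@@@@@
322 @@@@@@@@#+++++++++++%%#==---=@@@@@@@@@@@@@#+%@@@@@@@@@@@@@@@
326 @@@@@@@@#+++++++++++*%%%*+++#@@@@@@@@@@@@@%*@@@@@@@@@@@@@@@@
```

```bash
python3 - <<'E'
from fit import *
import pickle
P=pickle.load(open('w7.pkl','rb'))
th=np.radians(-3.89);c,s=np.cos(th),np.sin(th)
def M(q): d=q-[622.8,83.5,0]; return [round(float(v),1) for v in (c*d[0]+s*d[1],-s*d[0]+c*d[1])]
for nm,u,v,z in(('lug',325,247,92),('fl',307.5,192,8),('fr',414,192,8),('stub2 tip',361.5,248,45),('stub2 far',359,290,51),('wing',374,247,94)):
    q=ray('wrist',u,v,z,P); print(nm,q.round(1),M(q))
q=ray('wrist',325,247,92,P); plan((q[0]+1,q[1]-.3,72.5,176.1))
E
```

```text
lug [552.3  61.2  92. ] [-68.9, -27.1]
fl [528.5  47.8   8. ] [-91.7, -42.0]
fr [534.7 141.5   8. ] [-91.8, 51.9]
stub2 tip [570.9  89.7  45. ] [-52.2, 2.7]
stub2 far [605.1  85.9  51. ] [-17.8, 1.2]
wing [553.8  93.   94. ] [-69.5, 4.8]
[0.04, -0.001, 0.402] [0.006, 0.003, 0.001]
```

Call:
play_rows:
  increments:
    - [[0.042, 0, 0.1, 0, 0, 0, 0.1], [0.042, 0, 0.25, 0, 0, 0, 0.1], [0.042, 0, 0.402, 0, 0, 0, 0.1], [0.042, 0, 0.402, 0, 0, 0, 0.1], [0.042, 0, 0.402, 0, 0, 0, 0.1], [0.042, 0, 0.402, 0, 0, 0, 1], [0.042, 0, 0.402, 0, 0, 0, 1], [0.042, 0, 0.402, 0, 0, 0, 1]]
  grip_force: 60

```text
time: 23.8
tool_pos: [554.1, 61.3, 74.0]
orientation: [179.7, 0.3, 176.2]
wrist_force: [0.7, 0.3, -0.1]
width: 22.1
```

Call:
play_rows:
  increments:
    - [[0, 0, 0, 0, 0, 0, 1], [0, 0, 0, 0, 0, 0, 1], [0, 0, 0, 0, 0, 0, 1], [0, 0, 0, 0, 0, 0, 1]]

```text
time: 24.13
tool_pos: [555.0, 61.1, 75.2]
orientation: [179.7, 0.4, 176.1]
wrist_force: [-0.6, -0.5, 6.9]
width: 7.3
```

Call:
play_rows:
  increments:
    - [[0, 0, -0.007, 0, 0, 0, 1], [0, 0, -0.015, 0, 0, 0, 1], [0, 0, -0.015, 0, 0, 0, 1], [0, 0, -0.015, 0, 0, 0, 1]]

```text
time: 24.47
tool_pos: [554.4, 61.1, 77.8]
orientation: [179.7, 0.4, 176.2]
wrist_force: [-0.7, 0.3, -5.1]
width: 7.6
```

```bash
python3 - <<'E'
from h import *
s=st(); print(s['ft_torque']); plan((603.8,55.5,s['tool_pos'][2],176.1))
E
```

```text
{'time': 24.47, 'tool_pos': [554.43, 61.07, 77.78], 'orientation': [179.71, 0.35, 176.16], 'wrist_force': [-0.65, 0.33, -5.13], 'width': 7.62, 'qpos': [-22.88, 35.63, 15.96, 109.34, -15.89, 36.73, 89.15]}
[-0.21782271 -0.00136028  0.0003857 ]
[-0.248, -0.011, 0.001] [0.007, 0.008, 0.001]
```

Call:
play_rows:
  increments:
    - [[-0.02, -0.011, 0, 0, 0, 0, 1], [-0.04, -0.011, 0, 0, 0, 0, 1], [-0.08, -0.011, 0, 0, 0, 0, 1], [-0.12, -0.011, 0, 0, 0, 0, 1], [-0.12, -0.011, 0, 0, 0, 0, 1]]

```text
time: 24.88
tool_pos: [581.0, 57.0, 78.3]
orientation: [179.7, 0.5, 176.1]
wrist_force: [0.1, 0.6, -6.1]
width: 7.7
```

Call:
play_rows:
  increments:
    - [[-0.03, 0, 0, 0, 0, 0, 1], [-0.06, 0, 0, 0, 0, 0, 1], [-0.1, 0, 0, 0, 0, 0, 1], [-0.13, 0, 0, 0, 0, 0, 1], [-0.13, 0, 0, 0, 0, 0, 1], [-0.13, 0, 0, 0, 0, 0, 1]]

```text
time: 25.38
tool_pos: [607.1, 55.2, 78.4]
orientation: [179.7, 0.5, 176.1]
wrist_force: [-0.4, 0.8, -6.4]
width: 7.2
```

```bash
python3 - <<'E'
from h import *
s=st(); print(s['ft_torque']); plan((623.8,53.9,s['tool_pos'][2],176.1))
E
```

```text
{'time': 25.38, 'tool_pos': [607.12, 55.19, 78.4], 'orientation': [179.71, 0.53, 176.13], 'wrist_force': [-0.44, 0.79, -6.41], 'width': 7.18, 'qpos': [-20.93, 39.38, 16.13, 101.56, -15.95, 40.7, 89.93]}
[-0.1799773   0.01553748  0.01300734]
[-0.084, -0.001, 0.001] [0.006, 0.012, 0.001]
```

Clean this time; on to contact with the face.

Call:
play_rows:
  increments:
    - [[-0.03, 0, 0.003, 0, 0, 0, 1], [-0.06, 0, 0.003, 0, 0, 0, 1], [-0.08, 0, 0.003, 0, 0, 0, 1], [-0.09, 0, 0.003, 0, 0, 0, 1], [-0.09, 0, 0.003, 0, 0, 0, 1]]

```text
time: 25.8
tool_pos: [624.9, 54.0, 77.8]
orientation: [179.7, 0.5, 176.1]
wrist_force: [-1.2, -0.7, -5.4]
width: 7.5
```

Call:
play_rows:
  increments:
    - [[0, 0, 0, 0, 0, 0, 1], [-0.01, 0, 0, 0, 0, 0, 1], [-0.015, 0, 0, 0, 0, 0, 1], [-0.015, 0, 0, 0, 0, 0, 1]]

```text
time: 26.13
tool_pos: [626.2, 53.9, 77.3]
orientation: [179.7, 0.2, 176.1]
wrist_force: [-5.3, 0.8, -3.4]
width: 7.4
```

Call:
play_rows:
  increments:
    - [[-0.005, 0, 0.008, 0, 0, 0, 1], [-0.005, 0, 0.012, 0, 0, 0, 1], [-0.005, 0, 0.012, 0, 0, 0, 1], [-0.005, 0, 0.012, 0, 0, 0, 1]]

```text
time: 26.47
tool_pos: [626.2, 53.6, 75.5]
orientation: [179.7, 0.1, 176.1]
wrist_force: [-6.4, -0.6, 5.0]
width: 7.7
```

Call:
play_rows:
  increments:
    - [[0, 0, 0, 0, 0, 0, 0.1], [0, 0, 0, 0, 0, 0, 0.1], [0, 0, 0, 0, 0, 0, 0.1], [0, 0, 0, 0, 0, 0, 0.1], [0, 0, -0.2, 0, 0, 0, 0.1], [0, 0, -0.4, 0, 0, 0, 0.1], [0.1, 0, -0.4, 0, 0, 0, 0.1], [0.1, 0, -0.4, 0, 0, 0, 0.1]]

```text
time: 27.13
tool_pos: [606.0, 54.8, 157.8]
orientation: [179.6, 0.3, 176.1]
wrist_force: [-1.0, -0.1, -1.0]
width: 39.8
```

```bash
python3 - <<'E'
from h import *
s=st(); b=imaging.camera('wrist'); P=par('wrist'); cv2.imwrite('pics/raw_w8.png',b)
import pickle; pickle.dump(P,open('w8.pkl','wb'))
g=cv2.cvtColor(b,cv2.COLOR_BGR2GRAY)[190:330,270:490]
t=cv2.resize(g,(73,47),interpolation=cv2.INTER_AREA)
for i,r in enumerate(t): print(190+i*3,''.join(' .:-=+*#%@'[::-1][min(9,int(v)//17)] for v in r))
E
```

```text
{'time': 27.13, 'tool_pos': [606.02, 54.81, 157.81], 'orientation': [179.64, 0.28, 176.11], 'wrist_force': [-0.99, -0.08, -1.04], 'width': 39.77, 'qpos': [-22.61, 32.94, 18.51, 99.63, -13.58, 49.25, 88.1]}
190                                                                          
193                                                                          
196                          :=+++++=-.                                     :
199                         .+++++++++=                                    .*
202                         =+===----==.                                   +*
205                        .++==-----==-                                  -**
208                        -+==------===                                 .+**
211                        =+==------==+:                                .+*+
214                        .==--------=-.                                 .++
217                        .=+=------==.                                  -**
220 *+++         ++++*+++*+*++==-----==+++++++++++-                      :**+
223 ****.       .***********+==-----
[... 2071 characters left out ...]
04 @@@@*                          -@@@@@@@@@@@@%- ..                        
307 @@@@#.                         -%@@@@@@@@@@@@*.                          
310 @@@@#.                      .:-+@@@@@@@@@@@@@%+.                         
313 @@@@#                      .+**#@@@@@@@@@@@@@@%-    :=======+++++++++++++
316 @@@@#.                     =***%@@@@@@@@@@@@@@@#:  .*@@@@@@@@@@@@@@@@@@@@
319 @@@@#.                    .+***%@@@@@@@@@@@@@@@@+. .#@@@@@@@@@@@@@@@@@@@@
322 @@@@*.                     +***#@@@@@@@@@@@@@@@@%- :#@@@@@@@@@@@@@@@@@@@@
325 @@@@+                      =###%@@@@@@@@@@@@@@@@@#.:%@@@@@@@@@@@@@@@@@@@@
328 @@@@-                      -#%@@@@@@@@@@@@@@@@@@@%+-%@@@@@@@@@@@@@@@@@@@@
```

```bash
python3 - <<'E'
from h import *
planT((630.8,119.4,115,176.1),(630.8,119.4,83,176.1))
E
```

```text
[-0.102, 0.329, 0.209] [0.003, -0.063, 0.001]
[0.008, -0.001, 0.16] [0.0, 0.0, 0.0]
```

Call:
play_rows:
  increments:
    - [[-0.102, 0.329, 0, 0, -0.063, 0, 0.1], [-0.102, 0.329, 0.1, 0, -0.063, 0, 0.1], [-0.102, 0.329, 0.2, 0, -0.063, 0, 0.1], [-0.102, 0.329, 0.2, 0, -0.063, 0, 0.1], [-0.102, 0.329, 0.2, 0, -0.063, 0, 0.1], [-0.102, 0.329, 0.2, 0, -0.063, 0, 0.1], [-0.102, 0.329, 0.2, 0, -0.063, 0, 0.1]]

```text
time: 27.77
tool_pos: [631.7, 117.8, 117.6]
orientation: [179.7, 3.1, 176.0]
wrist_force: [-0.6, -0.3, 0.2]
width: 39.6
```

```bash
python3 - <<'E'
from h import *
st(); planT((630.8,119.4,83,176.1))
E
```

```text
{'time': 27.77, 'tool_pos': [631.67, 117.79, 117.6], 'orientation': [179.69, 3.08, 176.0], 'wrist_force': [-0.61, -0.31, 0.21], 'width': 39.57, 'qpos': [-27.27, 37.7, 17.53, 97.88, -14.56, 43.58, 82.87]}
[0.014, 0.007, 0.173] [0.002, 0.002, -0.002]
```

Call:
play_rows:
  increments:
    - [[0.014, 0.007, 0.1, 0, 0, 0, 0.1], [0.014, 0.007, 0.173, 0, 0, 0, 0.1], [0.014, 0.007, 0.173, 0, 0, 0, 0.1], [0.014, 0.007, 0.173, 0, 0, 0, 1], [0.014, 0.007, 0.173, 0, 0, 0, 1], [0.014, 0.007, 0.173, 0, 0, 0, 1], [0.014, 0.007, 0.173, 0, 0, 0, 1], [0.014, 0.007, 0.173, 0, 0, 0, 1]]
  grip_force: 40

```text
time: 28.43
tool_pos: [631.4, 119.4, 83.7]
orientation: [179.7, 3.1, 176.0]
wrist_force: [-0.3, 0.8, 1.7]
width: 9.5
```

Call:
play_rows:
  increments:
    - [[0, 0, 0, 0, 0, 0, 1], [0, 0, 0, 0, 0, 0, 1], [0, 0, 0, 0, 0, 0, 1]]

```text
time: 28.68
tool_pos: [631.3, 119.4, 83.7]
orientation: [179.7, 3.1, 176.0]
wrist_force: [0.7, -0.7, -0.4]
width: 9.2
```

Call:
play_rows:
  increments:
    - [[0, 0, 0.012, 0, 0, 0.13, 1], [0, 0, 0.012, 0, 0, 0.26, 1], [0, 0, 0.012, 0, 0, 0.39, 1], [0, 0, 0.012, 0, 0, 0.52, 1], [0, 0, 0.012, 0, 0, 0.65, 1], [0, 0, 0.012, 0, 0, 0.8, 1], [0, 0, 0.012, 0, 0, 0.8, 1]]

```text
time: 29.27
tool_pos: [631.9, 118.0, 83.6]
orientation: [177.9, 2.4, 139.6]
wrist_force: [-6.9, -1.6, 19.3]
width: 9.3
```

```bash
python3 - <<'E'
from h import *
s=st(); print(s['ft_torque']); planT((630.8,119.4,81,176.1-72))
E
```

```text
{'time': 29.27, 'tool_pos': [631.94, 118.02, 83.64], 'orientation': [177.9, 2.41, 139.57], 'wrist_force': [-6.94, -1.61, 19.29], 'width': 9.31, 'qpos': [-32.91, 42.09, 25.79, 98.97, -25.0, 41.44, 54.77]}
[-0.85608624  1.59717228 -0.02832719]
[0.009, 0.001, 0.013] [0.004, 0.002, 0.789]
```

Call:
play_rows:
  increments:
    - [[0.003, 0, 0.008, 0, 0, 0.13, 1], [0.004, 0, 0.008, 0, 0, 0.26, 1], [0.004, 0, 0.008, 0, 0, 0.39, 1], [0.004, 0, 0.008, 0, 0, 0.52, 1], [0.004, 0, 0.008, 0, 0, 0.65, 1], [0.004, 0, 0.008, 0, 0, 0.793, 1], [0.004, 0, 0.008, 0, 0, 0.793, 1]]

```text
time: 29.85
tool_pos: [630.8, 117.3, 83.5]
orientation: [177.0, 0.7, 103.6]
wrist_force: [-8.1, -2.5, 16.8]
width: 9.4
```

Call:
play_rows:
  increments:
    - [[0.001, 0, 0.008, 0, 0, 0.13, 1], [0.001, 0, 0.008, 0, 0, 0.26, 1], [0.001, 0, 0.008, 0, 0, 0.39, 1], [0.001, 0, 0.008, 0, 0, 0.52, 1], [0.001, 0, 0.008, 0, 0, 0.65, 1], [0.001, 0, 0.008, 0, 0, 0.792, 1], [0.001, 0, 0.008, 0, 0, 0.792, 1]]

```text
time: 30.43
tool_pos: [629.6, 117.3, 83.3]
orientation: [177.3, -1.1, 67.7]
wrist_force: [-9.9, 1.0, 18.0]
width: 9.5
```

```bash
python3 - <<'E'
from h import *
s=st(); print(s['ft_torque']); planT((630.8,118.6,81,176.1-144))
E
```

```text
{'time': 30.43, 'tool_pos': [629.6, 117.28, 83.32], 'orientation': [177.3, -1.15, 67.66], 'wrist_force': [-9.89, 1.0, 18.04], 'width': 9.52, 'qpos': [-43.91, 47.64, 43.28, 99.79, -42.8, 47.08, -3.33]}
[-0.23000545  2.39034868 -0.06064   ]
[0.008, 0.003, 0.012] [-0.002, 0.0, 0.79]
```

Call:
play_rows:
  increments:
    - [[0.004, 0.002, 0.008, 0, 0, 0.13, 1], [0.006, 0.003, 0.008, 0, 0, 0.26, 1], [0.006, 0.003, 0.008, 0, 0, 0.39, 1], [0.006, 0.003, 0.008, 0, 0, 0.52, 1], [0.006, 0.003, 0.008, 0, 0, 0.65, 1], [0.006, 0.003, 0.008, 0, 0, 0.8, 1], [0.006, 0.003, 0.008, 0, 0, 0.8, 1], [0.006, 0.003, 0.008, 0, 0, 0.8, 1]]

```text
time: 31.1
tool_pos: [628.6, 118.4, 83.0]
orientation: [178.7, -2.3, 31.7]
wrist_force: [-11.7, -0.2, 19.4]
width: 9.5
```

```bash
python3 - <<'E'
from h import *
s=st(); print(s['ft_torque']); planT((630.8,118.6,83,176.1-144))
E
```

```text
{'time': 31.1, 'tool_pos': [628.58, 118.4, 82.97], 'orientation': [178.71, -2.33, 31.67], 'wrist_force': [-11.68, -0.18, 19.39], 'width': 9.47, 'qpos': [-48.26, 51.56, 51.13, 99.92, -50.64, 51.38, -33.71]}
[0.0427472  2.93276117 0.15747092]
[0.01, 0.005, 0.0] [-0.006, 0.005, -0.01]
```

Call:
play_rows:
  increments:
    - [[0, 0, 0.005, 0, 0, 0.04, 1], [0, 0, 0.005, 0, 0, 0.04, 1], [0, 0, 0, 0, 0, 0.04, 0.1], [0, 0, 0, 0, 0, 0, 0.1], [0, 0, 0, 0, 0, 0, 0.1], [0, 0, -0.2, 0, 0, 0, 0.1], [0, 0, -0.5, 0, 0, 0, 0.1], [0, 0, -0.6, 0, 0, 0, 0.1]]

```text
time: 31.77
tool_pos: [622.7, 118.0, 204.3]
orientation: [178.7, -2.3, 31.6]
wrist_force: [0.2, 1.3, 0.1]
width: 39.6
```

```bash
python3 - <<'E'
from h import *
s=st(); plan((560,90,250,70),(520,0,330,95))
E
```

```text
{'time': 31.77, 'tool_pos': [622.73, 118.0, 204.27], 'orientation': [178.71, -2.28, 31.61], 'wrist_force': [0.25, 1.27, 0.12], 'width': 39.59, 'qpos': [-53.15, 43.36, 59.45, 97.21, -42.17, 61.61, -39.26]}
[-0.331, -0.04, -0.243] [0.045, -0.039, -0.854]
[-0.491, -0.034, -0.4] [0.0, 0.0, -0.556]
```

Call:
play_rows:
  increments:
    - [[-0.1, 0, -0.1, 0.04, -0.04, -0.15, 0.1], [-0.2, -0.02, -0.243, 0.045, -0.039, -0.3, 0.1], [-0.331, -0.04, -0.4, 0.045, -0.039, -0.45, 0.1], [-0.331, -0.04, -0.4, 0.045, -0.039, -0.6, 0.1], [-0.331, -0.04, -0.4, 0.045, -0.039, -0.75, 0.1], [-0.331, -0.04, -0.4, 0.045, -0.039, -0.854, 0.1], [-0.331, -0.04, -0.4, 0.045, -0.039, -0.854, 0.1]]

```text
time: 32.35
tool_pos: [558.5, 90.3, 281.8]
orientation: [-180.0, -0.1, 70.2]
wrist_force: [0.4, -0.8, -0.3]
width: 39.3
```

```bash
python3 - <<'E'
from h import *
s=st(); plan((560,-60,290,85),(575,-160,290,85),(604.5,-185.8,290,85))
E
```

```text
{'time': 32.35, 'tool_pos': [558.53, 90.33, 281.79], 'orientation': [-179.99, -0.1, 70.16], 'wrist_force': [0.38, -0.85, -0.34], 'width': 39.33, 'qpos': [-54.66, 28.92, 57.15, 100.84, -26.73, 65.02, -8.92]}
[-0.704, 0.262, -0.042] [0.0, -0.002, -0.33]
[-0.492, 0.118, 0.0] [0.0, 0.0, 0.0]
[-0.116, 0.158, 0.0] [0.0, 0.0, 0.0]
```

Call:
play_rows:
  increments:
    - [[-0.2, 0.08, -0.02, 0, 0, -0.15, -0.2], [-0.4, 0.16, -0.042, 0, 0, -0.3, -0.2], [-0.6, 0.22, -0.042, 0, 0, -0.45, -0.2], [-0.704, 0.262, -0.042, 0, 0, -0.6, -0.2], [-0.704, 0.262, -0.042, 0, 0, -0.75, -0.2], [-0.704, 0.262, -0.042, 0, 0, -0.9, -0.2], [-0.704, 0.262, -0.042, 0, 0, -0.9, -0.2]]

```text
time: 32.93
tool_pos: [559.9, -60.7, 289.9]
orientation: [179.9, -0.1, 110.6]
wrist_force: [0.6, -0.9, 1.1]
width: 53.2
```

```bash
python3 - <<'E'
from h import *
s=st(); plan((590,-170,290,130),(604.5,-185.8,290,130))
b=imaging.camera('side'); cv2.imwrite('pics/raw_s8.png',b)
E
```

```text
{'time': 32.93, 'tool_pos': [559.93, -60.75, 289.92], 'orientation': [179.93, -0.11, 110.62], 'wrist_force': [0.58, -0.9, 1.07], 'width': 53.17, 'qpos': [-33.59, 24.4, 47.32, 100.37, -19.91, 63.95, 40.71]}
[-0.564, -0.052, -0.002] [0.002, -0.002, -0.431]
[-0.107, 0.005, 0.0] [0.0, 0.0, 0.0]
```

Call:
play_rows:
  increments:
    - [[-0.2, -0.02, 0, 0, 0, -0.15, -0.2], [-0.4, -0.04, 0, 0, 0, -0.3, -0.2], [-0.564, -0.05, 0, 0, 0, -0.431, -0.2], [-0.564, -0.05, 0, 0, 0, -0.431, -0.2], [-0.564, -0.05, 0, 0, 0, -0.431, -0.2], [-0.564, -0.05, 0, 0, 0, -0.431, -0.2]]

```text
time: 33.48
tool_pos: [589.9, -168.3, 289.0]
orientation: [179.9, -0.2, 129.5]
wrist_force: [0.6, -0.2, -0.2]
width: 53.2
```

```bash
python3 - <<'E'
from h import *
s=st(); plan((604.5,-185.8,285,130))
import pickle
b=imaging.camera('wrist'); P=par('wrist'); cv2.imwrite('pics/raw_w9.png',b); pickle.dump(P,open('w9.pkl','wb'))
print('knob pred',proj('wrist',(604.5,-185.8,250),P))
a=imaging.camera('side'); cv2.imwrite('pics/raw_s9.png',a)
L=cv2.resize(b,(400,300)); Rr=cv2.resize(a[215:315,260:400],(400,286),interpolation=cv2.INTER_CUBIC)
im=np.zeros((590,400,3),np.uint8); im[:300]=L; im[302:588]=Rr
cv2.imwrite('pics/m9.png',cv2.convertScaleAbs(cv2.resize(im,None,fx=1,fy=1),alpha=2))
E
```

```text
{'time': 33.48, 'tool_pos': [589.92, -168.29, 289.04], 'orientation': [179.91, -0.16, 129.54], 'wrist_force': [0.65, -0.24, -0.2], 'width': 53.24, 'qpos': [-17.22, 29.01, 41.74, 92.61, -20.79, 66.45, 68.94]}
[-0.114, 0.0, 0.02] [0.002, -0.003, -0.01]
knob pred [323.74514512 307.26147337]
```

View pics/m9.png

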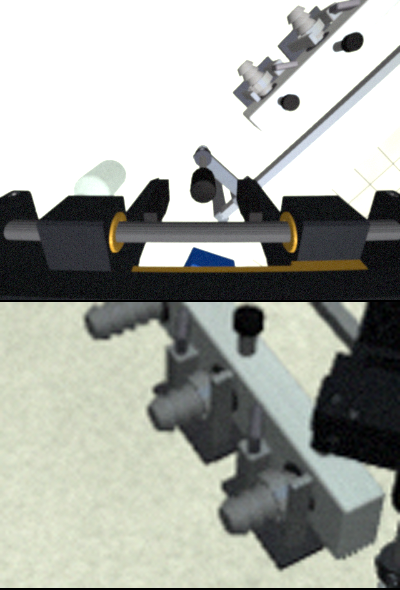

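```bash
python3 - <<'E'
from fit import *
import pickle
P=pickle.load(open('w9.pkl','rb')); S=par('side')
th=np.radians(-3.89);c,s=np.cos(th),np.sin(th)
W=lambda x,y,z:[622.8+c*x-s*y,83.5+s*x+c*y,z]
print('pred A',proj('side',W(-19,-44,0),S),'obs 331.8 271.3; B',proj('side',W(-19,-164,0),S),'obs 358.7 307.7')
b=cv2.imread('pics/raw_w9.png',0); 
m=(b[255:335,285:370]<30).astype(np.uint8); n,l,stt,ce=cv2.connectedComponentsWithStats(m)
for i in range(1,n):
    if stt[i][4]>100: print('dark',stt[i][:5]+[285,255,0,0,0],ce[i]+[285,255])
for z in (250,235,215): print(z,proj('wrist',W(0,-270,z),P))
for y in(-120,0): print('wing pred px',proj('wrist',W(3,y+37,94),P))
# wing patches
for y in(-120,0):
    u,v=proj('wrist',W(3,y+37,94),P).round().astype(int); t=b[v-20:v+20,u-24:u+24]; t=cv2.resize(t,(48,20),interpolation=cv2.INTER_AREA)
    for r in t: print(''.join(' .:-=+*#%@'[::-1][min(9,int(x)//17)] for x in r))
    for ang in(-126,-140,-110,-60): print(ang,[ (proj('wrist',W(3+k*np.cos(np.radians(ang)),y+37+k*np.sin(np.radians(ang)),94),P)-[u-24,v-20]).round().tolist() for k in(-18,18)])
E
```

```text
pred A [331.59660532 272.4094333 ] obs 331.8 271.3; B [357.64043034 308.99608162] obs 358.7 307.7
dark [ 305  268   42   56 1799] [325.15397443 296.45358533]
250 [323.64431544 307.33187215]
235 [323.66297697 296.41070183]
215 [323.68448785 283.86663077]
wing pred px [459.33418206 104.11924054]
wing pred px [558.24132718   4.60656167]
                :-+##################*#######*#*
                 .:-+########################***
                   .:=*#############*#######****
                     .-+##################******
          ....         :-+*#############********
.    ...:-----:.        .:=*#######*##**********
=---==+++===----:.       ..-+#####**************
#*****++==-------::...::::--+****+++++++++******
###**+========+++++===++++++++++++++++++++******
##**+++++++++++++++++++++===============++*****+
######**+++++=+===================++=+++++**+++=
#%%%%#*++=================++++++++*********++=-:
%%%#%#**+========+++++++++***************++=-::.
#%%%%##*++++++++++++++***********+***+*++=-::...
#%###**+++=========+++************++*++=-:::....
###*++==-------===+++**+**********+++=--:.......
####**+==-----==++*************+*++=-::.........
######*++==-==+++****+******+++++=-:::..........
*#######**+++++*+**+********++==--:.............
+*#######***++***+******+*+++=-::...............
-126 [[43.0, 17.0], [6.0, 24.0]]
-140 [[43.0, 22.0], [6.0, 19.0]]
-110 [[42.0, 11.0], [7.0, 29.0]]
-60 [[31.0, 1.0], [18.0, 39.0]]Traceback (most recent call last):
  File "<stdin>", line 15, in <module>
cv2.error: OpenCV(4.12.0) /io/opencv/modules/imgproc/src/resize.cpp:4208: error: (-215:Assertion failed) !ssize.empty() in function 'resize'
```

Call:
play_rows:
  increments:
    - [[-0.114, 0, 0, 0, 0, 0, -0.2], [-0.114, 0, 0.05, 0, 0, 0, -0.2], [-0.114, 0, 0.2, 0, 0, 0, -0.2], [-0.114, 0, 0.365, 0, 0, 0, -0.2], [-0.114, 0, 0.365, 0, 0, 0, -0.2], [-0.114, 0, 0.365, 0, 0, 0, -0.2]]

```text
time: 34.08
tool_pos: [603.6, -182.7, 214.9]
orientation: [-180.0, -0.3, 129.8]
wrist_force: [-0.2, -0.8, 0.9]
width: 52.5
```

Call:
play_rows:
  increments:
    - [[0, 0, 0, 0, 0, 0, 1], [0, 0, 0, 0, 0, 0, 1], [0, 0, 0, 0, 0, 0, 1], [0, 0, 0, 0, 0, 0, 1], [0, 0, 0, 0, 0, 0, 1], [0, 0, 0, 0, 0, 0, 1]]
  grip_force: 25

```text
time: 34.58
tool_pos: [603.0, -183.1, 215.4]
orientation: [-179.9, -0.4, 129.7]
wrist_force: [-3.3, 0.2, 1.3]
width: 26.1
```

```bash
python3 - <<'E'
from h import *
s=st(); p=np.array(s['tool_pos']); d=np.array([np.sin(np.radians(3.89)),np.cos(np.radians(3.89)),0])
a=p+150*d; print(a); plan((*(p+75*d),130),(*a,130),)
E
```

```text
{'time': 34.58, 'tool_pos': [602.97, -183.13, 215.35], 'orientation': [-179.95, -0.36, 129.75], 'wrist_force': [-3.31, 0.21, 1.34], 'width': 26.13, 'qpos': [-13.41, 35.16, 38.89, 93.98, -24.81, 60.11, 72.84]}
[613.15039767 -33.47739393 215.35116483]
[0.271, 0.259, 0.001] [-0.001, -0.008, -0.006]
[0.27, 0.26, 0.0] [0.0, 0.0, 0.0]
```

Call:
play_rows:
  increments:
    - [[0.054, 0.052, 0, 0, 0, 0, 1], [0.108, 0.104, 0, 0, 0, 0, 1], [0.162, 0.156, 0, 0, 0, 0, 1], [0.216, 0.208, 0, 0, 0, 0, 1], [0.27, 0.26, 0, 0, 0, 0, 1], [0.27, 0.26, 0, 0, 0, 0, 1], [0.27, 0.26, 0, 0, 0, 0, 1]]

```text
time: 35.17
tool_pos: [608.2, -106.8, 215.5]
orientation: [-180.0, -0.5, 129.8]
wrist_force: [-3.2, 1.9, 2.1]
width: 26.2
```

```bash
python3 - <<'E'
from h import *
s=st(); plan((613.15,-33.5,s['tool_pos'][2],130))
E
```

```text
{'time': 35.17, 'tool_pos': [608.21, -106.82, 215.52], 'orientation': [-179.97, -0.47, 129.84], 'wrist_force': [-3.19, 1.94, 2.15], 'width': 26.16, 'qpos': [-20.92, 33.89, 38.97, 95.94, -24.38, 59.3, 65.98]}
[0.266, 0.254, 0.002] [-0.001, -0.01, -0.003]
```

Call:
play_rows:
  increments:
    - [[0.054, 0.052, 0, 0, 0, 0, 1], [0.108, 0.104, 0, 0, 0, 0, 1], [0.162, 0.156, 0, 0, 0, 0, 1], [0.216, 0.208, 0, 0, 0, 0, 1], [0.266, 0.254, 0, 0, 0, 0, 1], [0.266, 0.254, 0, 0, 0, 0, 1], [0.266, 0.254, 0, 0, 0, 0, 1]]

```text
time: 35.75
tool_pos: [613.4, -31.0, 215.8]
orientation: [180.0, -0.5, 130.0]
wrist_force: [-2.2, 1.5, 1.0]
width: 26.6
```

```bash
python3 - <<'E'
from h import *
import pickle
s=st(); plan((613.15,-33.5,s['tool_pos'][2],130))
# where is the knob: check with side cam foot vs. clamp
a=imaging.camera('side'); cv2.imwrite('pics/raw_s10.png',a)
S=par('side'); th=np.radians(-3.89);c,s_=np.cos(th),np.sin(th)
W=lambda x,y,z:[622.8+c*x-s_*y,83.5+s_*x+c*y,z]
print('foot pred',proj('side',W(0,-120,108),S))
u,v=proj('side',W(0,-120,108),S).round().astype(int)
t=cv2.cvtColor(a,cv2.COLOR_BGR2GRAY)[v-22:v+22,u-30:u+30]
for i,r in enumerate(t): print(v-22+i,''.join(' .:-=+*#%@'[::-1][min(9,int(x)//14)] for x in r))
print('u0',u-30)
E
```

```text
{'time': 35.75, 'tool_pos': [613.42, -30.97, 215.76], 'orientation': [179.98, -0.54, 130.02], 'wrist_force': [-2.24, 1.48, 0.97], 'width': 26.61, 'qpos': [-27.98, 33.47, 38.81, 96.48, -24.23, 59.04, 59.07]}
[-0.009, -0.009, -0.0] [0.001, -0.012, 0.0]
foot pred [357.34351108 263.81054992]
242 *+++++*#++*######*+----------+%%%%+*%@@@@+=+****************
243 *+++++*%##########*=------:--*%###===+*%%******************#
244 **++++*#%##########+=-------=*###*=:==*##***************###%
245 ***+++*#%#%%##%####*+=------=*%##*==+******************##%%%
246 +*++++*#######%%####*+-----=+#####*******************##%%%#=
247 ++*+++*#####%#%%#####*=---+*#%%#####**************###%%%#=-:
248 ++**++*#%###%%%%######*=-=#%%%%##%%##***********##%%%%#=-:::
249 ++***+*%######%%#######+=*%%%%%##%%%#*********##%%%#*+-:::::
250 *******#%##%#%%@#######**#%%%%###%%%##******##%%%%%+--::::::
251 ****#*###%###%%@#########%%%%####%%%%#****##%%%%@@@*=-::::::
252 *####*#######%%%########%%%%%%%%%%%%%#*###%%%%@@@@@@#-::::::
253 #######%################%%%%%%%%%%%%%##%%%%%@@@@@@@@@+-:::::
254 ######%#%%############*#%@@
[... 1355 characters left out ...]
%%%#%##************#%%***#+=---------------
276 ::::::::::::-=*#%%%%##%##****+*++******+++**+=--------------
277 ::::::::::-+*#%%%%%%#%####*++++++***++++++##*+--:-----------
278 ::::::::::=%%%%%%%%##%%###*++++++**++++**###**=-------------
279 ::::::::::+%%%%%%%%##%#*****+++++*#*+**#######+=-:----------
280 ::::::::::=%%%%%%%####*****++++++*##*#%#######*+=-----------
281 ::::::::::-+#%%%%##*******++*++++*#%#%#%%######*+=--:-------
282 :::::::::::-*%#%#******+++++**+++*%##%####%#####*=----------
283 :::::::::::-+###****++*+++++**+++*%#%%%#%%%######+=---------
284 ::::::::::-+*******+*++++*+++**++#%##%###%%######*+=--------
285 ::::::::::=******+***+++++*+****+#%######%%#######*+--------
u0 327
```

Call:
play_rows:
  increments:
    - [[-0.009, -0.009, 0, 0, 0, 0, 1], [-0.009, -0.009, 0.06, 0, 0, 0, 1], [-0.009, -0.009, 0.12, 0, 0, 0, 1], [-0.009, -0.009, 0.18, 0, 0, 0, 1], [-0.009, -0.009, 0.24, 0, 0, 0, 1], [-0.009, -0.009, 0.26, 0, 0, 0, 1], [-0.009, -0.009, 0.26, 0, 0, 0, 1]]

```text
time: 36.38
tool_pos: [613.1, -35.5, 163.1]
orientation: [-180.0, -0.4, 129.9]
wrist_force: [-1.5, -0.9, 4.1]
width: 26.2
```

```bash
python3 - <<'E'
from h import *
s=st(); plan((613.15,-33.5,162,130))
E
```

```text
{'time': 36.38, 'tool_pos': [613.09, -35.46, 163.06], 'orientation': [-179.97, -0.44, 129.88], 'wrist_force': [-1.53, -0.95, 4.13], 'width': 26.18, 'qpos': [-26.09, 37.05, 36.61, 98.71, -26.89, 53.6, 61.34]}
[0.007, 0.007, 0.005] [-0.001, -0.01, -0.003]
```

Call:
play_rows:
  increments:
    - [[0.004, 0.004, 0.008, 0, 0, 0, 1], [0.004, 0.004, 0.015, 0, 0, 0, 1], [0.004, 0.004, 0.02, 0, 0, 0, 1], [0.004, 0.004, 0.02, 0, 0, 0, 1], [0.004, 0.004, 0.02, 0, 0, 0, 1], [0.004, 0.004, 0.02, 0, 0, 0, 1]]

```text
time: 36.88
tool_pos: [613.3, -35.5, 161.9]
orientation: [180.0, -0.4, 129.8]
wrist_force: [-11.3, 0.0, 26.4]
width: 26.0
```

Call:
play_rows:
  increments:
    - [[0, 0, 0.003, 0, 0, 0, 1], [0, 0, 0.003, 0, 0, 0, 1], [0, 0, 0.003, 0, 0, 0, 1], [0, 0, 0.003, 0, 0, 0, 1], [0, 0, -0.01, 0, 0, 0, 1], [0, 0, -0.1, 0, 0, 0, 1], [0, 0, -0.2, 0, 0, 0, 1], [0, 0, -0.268, 0, 0, 0, 1]]

```text
time: 37.55
tool_pos: [613.1, -35.5, 216.3]
orientation: [-180.0, -0.5, 129.8]
wrist_force: [-3.2, 1.5, 0.5]
width: 26.6
```

Call:
play_rows:
  increments:
    - [[0, 0, 0, 0, 0, 0, 1], [0, 0, 0, 0, 0, 0, 1], [0, 0, 0, 0, 0, 0, 1]]

```text
time: 37.8
tool_pos: [613.2, -35.5, 215.8]
orientation: [-180.0, -0.5, 129.8]
wrist_force: [-1.6, -0.6, 1.4]
width: 26.1
```

```bash
python3 - <<'E'
from h import *
s=st(); plan((617.2,25,215.5,130),(621.3,86.2,215.5,130))
E
```

```text
{'time': 37.8, 'tool_pos': [613.18, -35.54, 215.81], 'orientation': [-179.99, -0.52, 129.83], 'wrist_force': [-1.63, -0.59, 1.39], 'width': 26.06, 'qpos': [-27.63, 33.5, 38.9, 96.47, -24.25, 59.07, 59.31]}
[0.22, 0.209, 0.003] [-0.0, -0.011, -0.004]
[0.221, 0.212, 0.0] [0.0, 0.0, 0.0]
```

Call:
play_rows:
  increments:
    - [[0.055, 0.052, 0, 0, 0, 0, 1], [0.11, 0.104, 0, 0, 0, 0, 1], [0.165, 0.156, 0, 0, 0, 0, 1], [0.22, 0.209, 0, 0, 0, 0, 1], [0.22, 0.209, 0, 0, 0, 0, 1], [0.22, 0.209, 0, 0, 0, 0, 1]]

```text
time: 38.3
tool_pos: [617.6, 28.0, 216.0]
orientation: [179.9, -0.6, 130.0]
wrist_force: [-0.6, 0.9, 1.2]
width: 25.9
```

```bash
python3 - <<'E'
from h import *
s=st(); plan((621.2,85.5,215.5,130))
E
```

```text
{'time': 38.3, 'tool_pos': [617.55, 27.98, 216.04], 'orientation': [179.93, -0.57, 130.04], 'wrist_force': [-0.61, 0.9, 1.18], 'width': 25.93, 'qpos': [-33.11, 33.76, 38.59, 95.88, -24.36, 59.27, 53.63]}
[0.208, 0.199, 0.005] [0.002, -0.013, 0.001]
```

Call:
play_rows:
  increments:
    - [[0.055, 0.052, 0, 0, 0, 0, 1], [0.11, 0.104, 0, 0, 0, 0, 1], [0.165, 0.156, 0, 0, 0, 0, 1], [0.2, 0.19, 0, 0, 0, 0, 1], [0.205, 0.196, 0, 0, 0, 0, 1], [0.205, 0.196, 0, 0, 0, 0, 1], [0.205, 0.196, 0, 0, 0, 0, 1]]

```text
time: 38.88
tool_pos: [621.4, 85.0, 216.6]
orientation: [179.9, -0.6, 130.1]
wrist_force: [1.2, 1.4, 2.0]
width: 26.0
```

```bash
python3 - <<'E'
from h import *
s=st(); plan((621.2,85.5,163,130))
E
```

```text
{'time': 38.88, 'tool_pos': [621.4, 84.97, 216.62], 'orientation': [179.88, -0.58, 130.06], 'wrist_force': [1.18, 1.37, 2.04], 'width': 25.98, 'qpos': [-37.69, 34.52, 38.28, 94.48, -24.6, 59.84, 48.45]}
[-0.0, 0.0, 0.268] [0.003, -0.013, 0.001]
```

Call:
play_rows:
  increments:
    - [[0, 0, 0.06, 0, 0, 0, 1], [0, 0, 0.12, 0, 0, 0, 1], [0, 0, 0.18, 0, 0, 0, 1], [0, 0, 0.24, 0, 0, 0, 1], [0, 0, 0.263, 0, 0, 0, 1], [0, 0, 0.263, 0, 0, 0, 1], [0, 0, 0.263, 0, 0, 0, 1]]

```text
time: 39.47
tool_pos: [621.5, 84.7, 163.7]
orientation: [179.9, -0.5, 130.0]
wrist_force: [0.3, -0.2, 4.5]
width: 26.3
```

Call:
play_rows:
  increments:
    - [[0, 0, 0.008, 0, 0, 0, 1], [0, 0, 0.013, 0, 0, 0, 1], [0, 0, 0.018, 0, 0, 0, 1], [0, 0, 0.018, 0, 0, 0, 1], [0, 0, 0.018, 0, 0, 0, 1], [0, 0, 0.018, 0, 0, 0, 1]]

```text
time: 39.97
tool_pos: [621.7, 84.7, 162.9]
orientation: [179.8, -0.6, 130.0]
wrist_force: [-9.9, 0.9, 30.4]
width: 26.2
```

Call:
play_rows:
  increments:
    - [[0, 0, 0.002, 0, 0, 0, 1], [0, 0, 0.002, 0, 0, 0, 1], [0, 0, 0.002, 0, 0, 0, 1], [0, 0, 0.002, 0, 0, 0, 1], [0, 0, -0.01, 0, 0, 0, 1], [0, 0, -0.1, 0, 0, 0, 1], [0, 0, -0.2, 0, 0, 0, 1], [0, 0, -0.267, 0, 0, 0, 1]]

```text
time: 40.63
tool_pos: [621.5, 84.2, 217.0]
orientation: [179.8, -0.7, 130.0]
wrist_force: [-0.5, 0.7, 1.6]
width: 26.1
```

Call:
play_rows:
  increments:
    - [[0, 0, 0, 0, 0, 0, 1], [0, 0, 0, 0, 0, 0, 1], [0, 0, 0, 0, 0, 0, 1]]

```text
time: 40.88
tool_pos: [621.5, 84.1, 216.2]
orientation: [179.9, -0.7, 130.0]
wrist_force: [1.2, 0.1, 2.0]
width: 26.2
```

Call:
play_rows:
  increments:
    - [[-0.08, -0.077, 0, 0, 0, 0, 1], [-0.16, -0.154, 0, 0, 0, 0, 1], [-0.24, -0.231, 0, 0, 0, 0, 1], [-0.32, -0.308, 0, 0, 0, 0, 1], [-0.36, -0.347, 0, 0, 0, 0, 1], [-0.36, -0.347, 0, 0, 0, 0, 1], [-0.36, -0.347, 0, 0, 0, 0, 1]]

```text
time: 41.47
tool_pos: [614.6, -16.3, 214.9]
orientation: [179.9, -0.6, 129.9]
wrist_force: [0.7, -1.4, 0.1]
width: 26.3
```

```bash
python3 - <<'E'
from h import *
s=st(); plan((607.5,-100,215.5,130),(603,-183.5,215.5,130))
E
```

```text
{'time': 41.47, 'tool_pos': [614.57, -16.34, 214.85], 'orientation': [179.9, -0.64, 129.93], 'wrist_force': [0.67, -1.4, 0.08], 'width': 26.32, 'qpos': [-29.17, 33.57, 38.69, 96.42, -24.41, 59.02, 57.77]}
[-0.298, -0.296, -0.007] [0.002, -0.014, -0.002]
[-0.305, -0.286, -0.0] [0.0, 0.0, 0.0]
```

Call:
play_rows:
  increments:
    - [[-0.08, -0.077, -0.005, 0, 0, 0, 1], [-0.16, -0.154, -0.005, 0, 0, 0, 1], [-0.24, -0.231, -0.005, 0, 0, 0, 1], [-0.3, -0.293, -0.005, 0, 0, 0, 1], [-0.3, -0.293, -0.005, 0, 0, 0, 1], [-0.3, -0.293, -0.005, 0, 0, 0, 1]]

```text
time: 41.97
tool_pos: [608.8, -99.7, 215.1]
orientation: [179.9, -0.6, 129.9]
wrist_force: [2.7, -0.9, 2.7]
width: 26.1
```

```bash
python3 - <<'E'
from h import *
s=st(); plan((603,-184,215.8,130))
E
```

```text
{'time': 41.97, 'tool_pos': [608.81, -99.66, 215.12], 'orientation': [179.87, -0.59, 129.92], 'wrist_force': [2.72, -0.89, 2.66], 'width': 26.14, 'qpos': [-21.44, 33.82, 38.87, 96.07, -24.54, 59.23, 65.58]}
[-0.305, -0.293, -0.007] [0.003, -0.013, -0.002]
```

Call:
play_rows:
  increments:
    - [[-0.08, -0.077, -0.004, 0, 0, 0, 1], [-0.16, -0.154, -0.004, 0, 0, 0, 1], [-0.24, -0.231, -0.004, 0, 0, 0, 1], [-0.29, -0.279, -0.004, 0, 0, 0, 1], [-0.3, -0.29, -0.004, 0, 0, 0, 1], [-0.3, -0.29, -0.004, 0, 0, 0, 1], [-0.3, -0.29, -0.004, 0, 0, 0, 1]]

```text
time: 42.55
tool_pos: [603.2, -181.8, 215.0]
orientation: [179.9, -0.6, 130.0]
wrist_force: [0.7, -1.4, 1.4]
width: 26.0
```

Call:
play_rows:
  increments:
    - [[-0.006, -0.006, 0, 0, 0, 0, 1], [-0.01, -0.01, 0, 0, 0, 0, 1], [-0.01, -0.01, 0, 0, 0, 0, 1], [-0.01, -0.01, 0, 0, 0, 0, 1]]

```text
time: 42.88
tool_pos: [603.1, -183.3, 214.8]
orientation: [179.8, -0.7, 130.1]
wrist_force: [0.4, 1.4, 2.0]
width: 26.6
```

Call:
play_rows:
  increments:
    - [[-0.01, -0.01, 0, 0, 0, 0, 1], [-0.02, -0.019, 0, 0, 0, 0, 1], [-0.02, -0.019, 0, 0, 0, 0, 1], [-0.02, -0.019, 0, 0, 0, 0, 1]]

```text
time: 43.22
tool_pos: [603.0, -184.5, 214.0]
orientation: [179.7, -1.0, 130.2]
wrist_force: [0.9, 8.8, 2.6]
width: 26.3
```

Stop felt (8.8 N): parked. Release and rise.

Call:
play_rows:
  increments:
    - [[0.005, 0.005, 0, 0, 0, 0, -0.2], [0.005, 0.005, 0, 0, 0, 0, -0.2], [0.005, 0.005, 0, 0, 0, 0, -0.2], [0.005, 0.005, 0, 0, 0, 0, -0.2], [0.005, 0.005, 0, 0, 0, 0, -0.2], [0.005, 0.005, -0.15, 0, 0, 0, -0.2], [0.005, 0.005, -0.3, 0, 0, 0, -0.2], [0.005, 0.005, -0.45, 0, 0, 0, -0.2]]

```text
time: 43.88
tool_pos: [603.1, -185.1, 304.8]
orientation: [179.8, -1.0, 130.2]
wrist_force: [1.0, -0.8, 0.4]
width: 52.9
```

Call:
play_rows:
  increments:
    - [[0.3, -0.3, -0.05, 0, 0, 0, -0.2], [0.3, -0.6, -0.05, 0, 0, 0, -0.2], [0.3, -0.6, -0.05, 0, 0, 0, -0.2], [0.3, -0.6, -0.05, 0, 0, 0, -0.2], [0.3, -0.6, -0.05, 0, 0, 0, -0.2]]

```text
time: 44.3
tool_pos: [469.3, -219.5, 316.2]
orientation: [179.7, -1.0, 129.8]
wrist_force: [0.6, 0.6, 0.0]
width: 53.2
```

```bash
python3 - <<'E'
from h import *
st(); S=par('side'); T=par('top')
th=np.radians(-3.89);c,s_=np.cos(th),np.sin(th)
W=lambda x,y,z:[622.8+c*x-s_*y,83.5+s_*x+c*y,z]
a=imaging.camera('side'); cv2.imwrite('pics/raw_sF.png',a); b=imaging.camera('top'); cv2.imwrite('pics/raw_tF.png',b)
a0=cv2.imread('pics/raw_s0.png'); b0=cv2.imread('pics/raw_t0.png')
# gauge moved vs start? patch match
for im0,im1,n,nm in((a0,a,'side','side'),(b0,b,'top','top')):
    u,v=proj(n,W(0,-270,235)).round().astype(int); t=im0[v-12:v+12,u-10:u+10]; w=im1[v-22:v+22,u-20:u+20]
    r=cv2.matchTemplate(w,t,cv2.TM_CCOEFF_NORMED); print(nm,'knob shift',np.array(cv2.minMaxLoc(r)[3])-10,r.max())
# wings in side view
g=cv2.cvtColor(a,cv2.COLOR_BGR2GRAY)
for y in(-120,0):
    u,v=proj('side',W(3,y+37,82),S).round().astype(int); print('wing',y,u,v)
    for r in g[v-16:v+16,u-16:u+40]: print(''.join(' .:-=+*#%@'[::-1][min(9,int(x)//14)] for x in r))
E
```

```text
{'time': 44.3, 'tool_pos': [469.33, -219.55, 316.17], 'orientation': [179.71, -1.03, 129.81], 'wrist_force': [0.61, 0.61, 0.02], 'width': 53.25, 'qpos': [-16.53, 16.9, 46.03, 104.09, -14.01, 65.53, 74.14]}
side knob shift [0 0] 0.998238
top knob shift [0 0] 0.9993409
wing -120 349 259
*#**%@@@@@@@@@@@@@@%%#*###%%%%@@@@%%%@%@@@@@@@@@@@@%%%@@
+##%%%%@@@@@@@@@@@@@@%##**####%%%%@%@%@@@@@@@@%%%###%@@@
+##%@@@%@@@@@@@@@@@@@@@%%##***#####%#%%%%%%########%@@@@
+#%%@@@@%@@@@@@@@@@@@@@@@%%##********#####****###%@@@@@@
+#%@%%@@@@@@@@@@@@@@@@@@@@@%%%####*******#####%@@@@@@@@@
*%%@@@%%@@@%@@@@@@@@@@@@@@@@@@@@%%%%#%%#%%@%@@@@@@@@@@@@
*%@%%@@@@@@@@@@@@@@@@@@@@@@@@@@@@@@@@@@@@@@@@@@@@@@@@@@@
*%@@%%%%%@@@@@@@@@@@@@@@@@@@@@@@@@@@@@@@@@@@@@@@@@@@@@@@
*%@@@@@@%%%@%@@@@@@@@@@@@@@@@@@@@@@@@@@@@@@@@@@@@@@@@@@@
#%@@%@@%@@%%%%@%@@@@@@@@@@@@@@@@@@@@@@@@@@@@@@@@@@@@@@@@
#@@@@@@@@@%%@@%%@@@@@@@@@@@@@@@@@@@@@@@@@@@@@@@@@@@@@@@@
%%@@@@@@@%%@%@@%@%@@@@@@@@@@@@@@@@@@@@@@@@@@@@@@@@@@@@@@
%@@@@@@@@@@@@@@@@%@@@@@@@@@@@@@@@@@@@@@@@@@@@@@@@@@@@%@%
#%@@@@@@@@@@@@@@@@@%%@@@@@@@@@@@@@@@@@@@@@@@@@@@@@@@%@@@
##%@@@@@@@@@@@@@
[... 2148 characters left out ...]
%%%%####%%%%%%%%
............:=*%%%#********+=::=#@@@%%%%%%%%%######%%%%%
..........:-=+#%%%#++*******+-:=#@@@%%%%%%%%%%%%######%%
..........:+++#%%%*=+********+-+%@@@@@%%%%%%%%%%%%######
..........:+*+*%%%*==+****#***=*@@@@@@%%%%%%%%%%%%%%####
..........:+#*+***+++*********+#@@@@@@@@%%%%@%%%%%%%%%%#
..........:+##+++++**##********#@@@@@@@@@%%%%@%@%%%%%%%%
..........:+##*+***####********#@@@@@@@@%@%%%%%@%%%%%%%%
..........:+###########****###*#@@@@@@@@@@@@%%%%%%%%%%%%
..........:+###########***#%%%##@@@@@@@@%%@@@%%%%%%%%%@%
..........:+#%########****#%@@%%@@@@@@@@%%%%@%%%%%%%%%%@
..........:+#########*****##%%*#@@@@@@@@@%#%@@@@@@%%%%%%
..........:+#######**+++++**++*#@@@@@@@@@@%##%@@@@@%%%%%
```

```bash
python3 - <<'E'
from h import *
T=par('top'); th=np.radians(-3.89);c,s_=np.cos(th),np.sin(th)
W=lambda x,y,z:[622.8+c*x-s_*y,83.5+s_*x+c*y,z]
b=cv2.imread('pics/raw_tF.png'); g=cv2.cvtColor(b,cv2.COLOR_BGR2GRAY); b0=cv2.imread('pics/raw_t0.png')
for y in(-120,0):
    u,v=proj('top',W(-5,y,50),T).round().astype(int); print(y,u,v)
    t=cv2.resize(g[v-26:v+22,u-34:u+30],(96,36),interpolation=cv2.INTER_CUBIC)
    for r in t: print(''.join(' .:-=+*#%@'[::-1][min(9,int(x)//14)] for x in r))
    w=[proj('top',W(3+k*np.cos(np.radians(-126)),y+37+k*np.sin(np.radians(-126)),94),T) for k in(-18,18)]
    print('wing ends pred cols/rows',[(((p[0]-u+34)*1.5).round(),((p[1]-v+26)*.75).round()) for p in w])
for nm,(x0,y0,x1,y1) in dict(bottle=(470,245,530,295),jar=(145,250,185,285),driver=(125,180,185,262)).items():
    print(nm,cv2.absdiff(b,b0)[y0:y1,x0:x1].max(2).mean())
E
```

```text
-120 350 221
                                             :=*****##*******+-:                         ...    
                                             :=***********#**=:.                          .     
                                             :=**#***********=.                           .     
                                              .-+*######***+=:.                           ..    
                                               .-+*###**+=-..                             .     
                                                 .::--::..                                      
....                                                                                            
-----------:::::::::..........                                                           .      
+++++++++++++++===============--------:::::................                              .      
+++++++++++++++++++++++++++++++++++++++++++++============-----:::::::::::...........    ..      
+++++++++++++++++++=====++++++++++++++******************+++++++++++++++=========--------:.      
++==----======+++++=
[... 5483 characters left out ...]
===-.                                   
                                        .-===---------====-.                                    
                                         :-============+=:.                                     
                                           .::---======-:.                                      
                                                                                                
                                                                                                
wing ends pred cols/rows [(np.float64(18.0), np.float64(10.0)), (np.float64(36.0), np.float64(18.0))]
bottle 69.94166666666666
jar 13.67142857142857
driver 14.606707317073171
```

```bash
python3 - <<'E'
from h import *
b=cv2.imread('pics/raw_tF.png'); b0=cv2.imread('pics/raw_t0.png'); a=cv2.imread('pics/raw_sF.png'); a0=cv2.imread('pics/raw_s0.png')
for nm,i0,i1,(x0,y0,x1,y1) in (('bottle side',a0,a,(395,405,440,465)),('jar',b0,b,(148,252,184,284)),('driver',b0,b,(130,184,182,260)),('block',b0,b,(225,180,380,205))):
    r=cv2.matchTemplate(i1[max(0,y0-8):y1+8,x0-8:x1+8],i0[y0:y1,x0:x1],cv2.TM_CCOEFF_NORMED); print(nm,np.array(cv2.minMaxLoc(r)[3])-8,r.max())
st(); arm.sign_off()
E
```

```text
bottle side [0 0] 0.99665827
jar [0 0] 0.99982584
driver [0 0] 0.9997394
block [0 0] 0.99974537
{'time': 44.4, 'tool_pos': [473.25, -216.83, 315.72], 'orientation': [179.69, -0.99, 130.14], 'wrist_force': [0.34, 0.76, 0.23], 'width': 52.67, 'qpos': [-16.61, 17.16, 45.74, 103.82, -14.16, 65.52, 74.11]}
the job is handed in; nothing more can be done
```

Two clamps were on the bench. I slid them fully home on stubs 1 and 2 and turned both keys about 144° (2.5 rad), until the screws resisted. I then pressed the gauge foot onto each band, stub 1 first, and parked the gauge with its foot up. I signed off at 44.4 s.

**Last checks:**
- **Clamps home:** both feet are square to the block face in the top view, at the same depth.
- **Bands snug:** both keys rest close to the expected 126°. The gauge foot stopped at about 53.6 mm on both bands, where a snug band gives about 54 mm and an open one 49 mm.
- **Gauge and bystanders:** the gauge is back at its stop, and the knob shows no shift from the first pictures. The bottle, jar and screwdriver show no shift either.

**What went wrong on the way:**
- Each clamp tilted in the grip on its first insertion, and I backed it off, re-gripped it and slid it on cleanly. Tool force reached about 31 N during the first one; the limit for the arm or gripper pressing on something is 40 N.
- The second clamp was knocked about 35 mm aside early on, so I located it again.
- The second clamp's screw axis shifted 2–3 mm while I turned its key, and its foot sits about 3 mm further along the rail direction than the first clamp's, within the play on the stub.
- At the end the arm blocked part of the side view, so I confirmed the final clamp and key state from the top view.

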